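# Lay the tea tray: each cup on its own saucer

### The job

Lay the tea tray: put each of the four small teacups upright in the well of the saucer of its own colour, lowering it until it stands and not dropping it. Leave the saucers where they lie on the tray, leave the pink spouted beaker and the tall blue mug (they have no saucer) standing where they are, and knock nothing over.

Things in the scene. Friction and masses are not known exactly. Their poses are not given: they have to be found in the camera images.
- pink_cup: Small teacup, salmon-pink, loose and empty (0.13 to 0.21 kg). Round, 64 mm outer diameter over its straight upper wall (from 31 mm up to the rim at 62 mm), wall 3 mm, narrowing below to a flat foot 43 mm across. Origin: centre of the underside of the foot; z up. One ear-shaped handle on the +y side, reaching 60 mm from the axis, 22 to 50 mm high, 8 mm thick: take the cup across its x axis to clear it.
- green_cup: Small teacup, sage-green, loose and empty (0.13 to 0.21 kg). Round, 64 mm outer diameter over its straight upper wall (from 31 mm up to the rim at 62 mm), wall 3 mm, narrowing below to a flat foot 43 mm across. Origin: centre of the underside of the foot; z up. One ear-shaped handle on the +y side, reaching 60 mm from the axis, 22 to 50 mm high, 8 mm thick: take the cup across its x axis to clear it.
- blue_cup: Small teacup, dark blue, also inside, loose and empty (0.13 to 0.21 kg). Round, 64 mm outer diameter over its straight upper wall (from 31 mm up to the rim at 62 mm), wall 3 mm, narrowing below to a flat foot 43 mm across. Origin: centre of the underside of the foot; z up. One ear-shaped handle on the +y side, reaching 60 mm from the axis, 22 to 50 mm high, 8 mm thick: take the cup across its x axis to clear it.
- white_cup: Small teacup, off-white, loose and empty (0.13 to 0.21 kg). Round, 64 mm outer diameter over its straight upper wall (from 31 mm up to the rim at 62 mm), wall 3 mm, narrowing below to a flat foot 43 mm across. Origin: centre of the underside of the foot; z up. One ear-shaped handle on the +y side, reaching 60 mm from the axis, 22 to 50 mm high, 8 mm thick: take the cup across its x axis to clear it.
- pink_saucer: Saucer, salmon-pink, loose (0.17 kg), lying on the square wooden tea tray. 116 mm across, 14 mm high at the rim. Origin: centre of its underside, z up, round so yaw has no meaning. Its well is flat, 60 mm across (marked by a darker ring), 5 mm above the origin; the cup's foot stands there. The tray (300 x 320 mm, floor 6 mm thick, rim 20 mm high, fixed to the table) carries all four saucers, about 136 and 150 mm apart.
- green_saucer: Saucer, sage-green, loose (0.17 kg), lying on the square wooden tea tray. 116 mm across, 14 mm high at the rim. Origin: centre of its underside, z up, round so yaw has no meaning. Its well is flat, 60 mm across (marked by a darker ring), 5 mm above the origin; the cup's foot stands there. The tray (300 x 320 mm, floor 6 mm thick, rim 20 mm high, fixed to the table) carries all four saucers, about 136 and 150 mm apart.
- blue_saucer: Saucer, dark blue, loose (0.17 kg), lying on the square wooden tea tray. 116 mm across, 14 mm high at the rim. Origin: centre of its underside, z up, round so yaw has no meaning. Its well is flat, 60 mm across (marked by a darker ring), 5 mm above the origin; the cup's foot stands there. The tray (300 x 320 mm, floor 6 mm thick, rim 20 mm high, fixed to the table) carries all four saucers, about 136 and 150 mm apart.
- white_saucer: Saucer, off-white, loose (0.17 kg), lying on the square wooden tea tray. 116 mm across, 14 mm high at the rim. Origin: centre of its underside, z up, round so yaw has no meaning. Its well is flat, 60 mm across (marked by a darker ring), 5 mm above the origin; the cup's foot stands there. The tray (300 x 320 mm, floor 6 mm thick, rim 20 mm high, fixed to the table) carries all four saucers, about 136 and 150 mm apart.
- spouted_beaker: Pink plastic drinking beaker with a white lid and spout and two ears (on its +y and -y sides), 68 mm across, 100 mm high with the spout, ears out to 63 mm from the axis. It has no saucer and stays on the table. Origin: centre of the underside, z up.
- tall_mug: Tall straight mug, dark blue outside and white inside, 78 mm across, 95 mm high, one ear on its +y side out to 74 mm from the axis. Other crockery round about (teapot, tin, sugar pot, jug) is up to 120 mm high, so carry things over that. It has no saucer and stays on the table. Origin: centre of the underside, z up.

How it is judged:
By the outcome, as a careful person would: the job done as asked, in the order asked, and still so for the second after the job is handed in, with the robot touching nothing.
It also fails if it takes over 112 s, if anything falls off the work surface, if the arm or the gripper's body presses on something with over 40 N, if the wrist force passes 120 N, or if a joint passes its speed limit or range.

### The arm

A 7-joint arm with a two-finger parallel gripper is mounted at the origin on the work surface. World frame = base frame: x ahead of the robot, y to its left, z up, the work surface at z = 0. Lengths are in mm, angles in rad, forces in N, time in s.
With the tool pointing down it reaches from about 425 to 875 mm from the base axis. Payload 9.9 kg.
Tool frame: the origin (TCP) lies at the very end of the fingers, on their centre line; the grasp point (between the pads) lies grasp_offset behind it (grasp_offset is the distance from the TCP to the grasp point, in mm); z points along the fingers, x is the direction in which the jaws open and shut, and the axes are right-handed (so a half turn about z gives the same grasp; the last joint's range is limited). The gripper opens to 85 mm and grips with 20 to 120 N. Pads are 22 mm wide; open, the fingers measure 114 mm over their backs; the gripper's body (76 mm by 85 mm) begins 54 mm behind the grasp point. The pads swing forward as they close: fully open they stand 13 mm farther back than shut.
Start: joints at [1.25, 0.576, 0.025, 1.437, -0.015, 1.129, -0.057], TCP at [158.355, -656.164, 193.889] pointing down, gripper open.
Joint ranges: [-2.76, 2.76], [-0.34, 2.15], [-1.52, 1.57], [0.19, 2.46], [-1.09, 4.23], [0.17, 1.99], [-2.82, 2.82]. Speed limits (rad/s): [2.22, 2.22, 3.01, 3.01, 3.14, 3.14, 3.14].

### API

Orientations are given as a unit quaternion [x, y, z, w].
In Python, from plant import get_obs, capture, hand_in, spot_in, spot_point, grasp_offset gives the robot as it stands. The module is installed in compiled form; this text tells all that it offers.
- The arm moves only by the tool jog_arm, never from a script. Its argument "moves" is one flat list of numbers, 5 for each row, row after row: the closure in counts, from 0 (fully open) to 255 (shut), then the shift along the tool's x, y, z in units of 40 mm (1.0 is 40 mm), then the turn about the tool's z in units of 5 degrees (1.0 is 5 degrees). In form: [claw, x, y, z, roll, claw, x, y, z, roll, ...]. A call has 1 to 5 rows; each row shifts and turns the pose as measured when the row begins, along the tool's axes as they then stand; what a row does not reach is not made up. A row lasts 1/8 s, in which the tool goes at most 62.5 mm and 10.7 degrees, less where a joint would pass 70% of its speed; a pose out of reach is approached as far as the arm can. A call is refused whole if a number of a shift passes 1 or a number of a turn 1, either way. A call with a gripper value outside its range is refused whole. The fingers move at their own pace and stop on an object; "squeeze" is the grip in N (left out, the last holds). Time passes only in rows, so rows that do not move let the fingers close. It gives the time, the measured TCP pose, the force and the opening at its end, in the units of the state.
- get_obs(): the state, without advancing time (a new reading comes with each control period).
- capture(name): name is "scene" or "top"; returns a dict with "color" (400x640x3 uint8, red, green, blue), "fx", "fy", "cx", "cy" (pixels), "R" (3x3) and "t" (3): a world point X has camera coordinates R X + t. Camera axes: x right, y down, z forward; pixel columns grow to the right and rows downward; lengths in mm; the calibration is good to about 2 mm. A picture is of the moment at which its call begins. There is no depth.
- hand_in(): hands the job in, once; it reports no verdict.
Trained networks look in a picture, given as the dict that the camera call returned (one of the last four; its "shot" number tells which), for a name from the list of things; names that differ only in an ending like _2 or _b are one class to them, and where a whole thing is asked for, a point or a joint stands for the part that bears it (a point fixed in the world has none). Each returns a list of dicts, best first, with "conf" (0 to 1); they miss things now and then, are a little off and sometimes report something else, mostly with a low value. They report only what shows in the picture. A call takes as long as a camera call.
- spot_in(picture, thing): "rect" ([left, top, width, height] in pixels, round what is visible of it).
- spot_point(picture, thing): "location" ([column, row] in pixels: a listed point, or the origin of a listed thing).
The state is a dict: "time": time; "joints": joint angles; "dq": joint speeds; "effort": joint torques, N m; "tcp_pos": TCP position; "tool_rot": TCP orientation; "force": force on the tool from outside, world axes, zero at the start; "wrist_torque": the same for the moment, N m; "finger_gap": finger opening in mm.
Only numpy, scipy, OpenCV 4.12 (cv2) and the standard library are available. Lean on these libraries where they do the work, as an engineer would, in place of code of your own. Each camera call takes 0.05 s, during which the arm holds its last target.

## Working session

There is one attempt and no reset: what is moved stays moved. The work goes in short steps, Python scripts to look and compute and a tool call to move; the robot and the scene stay as the last step left them, time stands still between calls to the robot, and variables do not carry over. Pictures are saved under pics/ and viewed, and the job is handed in when it is done.

Besides the shell and the picture viewer there is one more tool, called after ">>>" as name(argument=value, ...) on one line, values as JSON. jog_arm: Moves the arm, as the interface text tells. Its arguments: {"type":"object","properties":{"moves":{"type":"array","items":{"type":"number"}},"squeeze":{"type":"number"}},"required":["moves"]}

```bash
mkdir -p pics; python3 - <<'E'
from plant import *
import cv2
print(get_obs(), grasp_offset)
for n in("scene","top"):
    p=capture(n); cv2.imwrite(f"pics/{n}0.png",p["color"][:,:,::-1]); print(n,p["fx"],p["fy"],p["cx"],p["cy"],p["R"],p["t"])
    for th in "pink_cup green_cup blue_cup white_cup pink_saucer green_saucer blue_saucer white_saucer spouted_beaker tall_mug".split():
        print(th,[(x["location"],x["conf"]) for x in spot_point(p,th)][:3],[(x["rect"],x["conf"]) for x in spot_in(p,th)][:3])
E
```

```text
{'time': 0.0, 'joints': array([ 1.25019687,  0.57651058,  0.02487061,  1.43793663, -0.01503732,
        1.12897129, -0.05650893]), 'dq': array([ 0.00035302, -0.0002099 , -0.00050724, -0.0001091 , -0.00123167,
       -0.00066278, -0.00020539]), 'effort': array([ 9.44839854e-06, -7.65774250e+01,  2.25030430e+00, -2.85973227e+01,
        1.53186894e-02,  1.27677637e-02,  1.54397039e-06]), 'tcp_pos': array([ 158.22758063, -655.65862592,  193.04765823]), 'tool_rot': array([ 7.85677634e-01, -6.18635582e-01, -6.64590854e-04, -4.81237054e-04]), 'force': array([ 0.05686818,  0.08564662, -0.08736579]), 'wrist_torque': array([0.06828036, 0.00621398, 0.01935489]), 'finger_gap': 85.33355394980663} 18.700000000000003
scene 473.0661188465535 473.0661188465535 321.91587894289813 195.9910714959714 [[-0.67081924  0.74161118  0.00379568]
 [ 0.56582761  0.51511058 -0.6438169 ]
 [-0.47941701 -0.42973706 -0.76517017]] [ 347.38475817 -266.54161956 1595.04473247]
pink_cup [([450.6, 232.8], 0.86)] [([441.9, 206.9, 32.9, 30.1], 0.98)]
green_cup [([226.7, 138.7], 0.94)] [([211.8, 116.9, 22.8, 18.2], 0.56)]
blu
[... 1062 characters left out ...]
85.0, 33.3, 23.7], 0.57)]
blue_cup [([429.7, 247.8], 0.57)] [([142.5, 177.3, 34.0, 22.4], 0.85)]
white_cup [([430.6, 247.0], 0.66)] [([421.5, 226.1, 30.1, 32.9], 0.83)]
pink_saucer [([345.7, 152.2], 0.61)] [([324.4, 132.1, 42.9, 37.3], 0.89), ([162.6, 235.1, 38.1, 27.3], 0.71)]
green_saucer [([286.2, 158.6], 0.68)] []
blue_saucer [([355.3, 201.2], 0.72), ([299.3, 208.9], 0.25)] [([414.3, 141.7, 38.0, 45.0], 0.25)]
white_saucer [([299.5, 209.6], 0.86), ([289.5, 162.0], 0.68)] [([281.0, 188.7, 40.2, 45.9], 0.68), ([161.7, 237.4, 40.1, 22.4], 0.61)]
spouted_beaker [([207.0, 146.0], 0.79)] [([184.9, 120.9, 32.7, 45.9], 0.67)]
tall_mug [([423.8, 167.6], 0.68)] [([412.0, 144.4, 37.0, 45.0], 0.81)]
```

View pics/scene0.png

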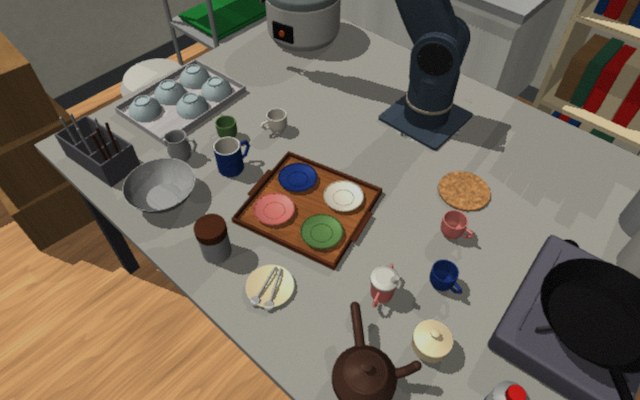

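View pics/top0.png

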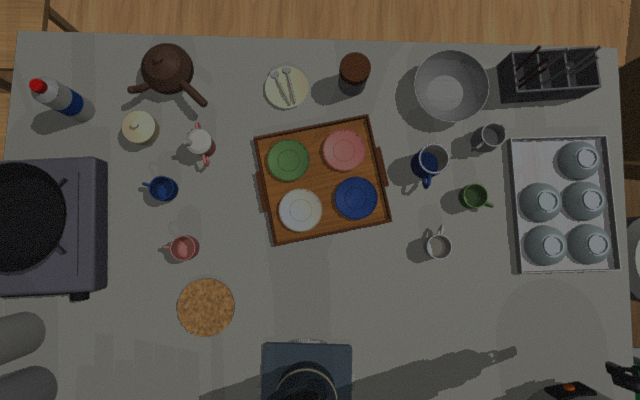

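```bash
python3 - <<'E'
import cv2
t=cv2.imread("pics/top0.png")
a=cv2.resize(t[110:290,130:265],None,fx=4,fy=4,interpolation=cv2.INTER_CUBIC)
b=cv2.resize(t[120:280,390:510],None,fx=4,fy=4,interpolation=cv2.INTER_CUBIC)
c=cv2.resize(t[110:250,240:410],None,fx=4,fy=4,interpolation=cv2.INTER_CUBIC)
cv2.imwrite("pics/ta.png",a[:600] if 0 else cv2.resize(a,(450,600)));cv2.imwrite("pics/tb.png",cv2.resize(b,(450,600)));cv2.imwrite("pics/tc.png",c)
E
```

```text
(no output)
```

View pics/ta.png

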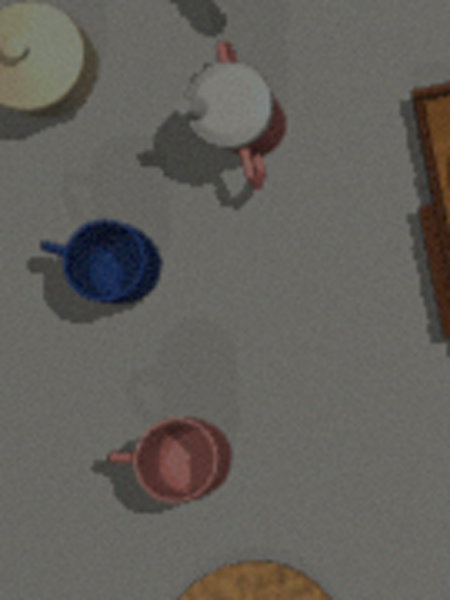

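View pics/tb.png

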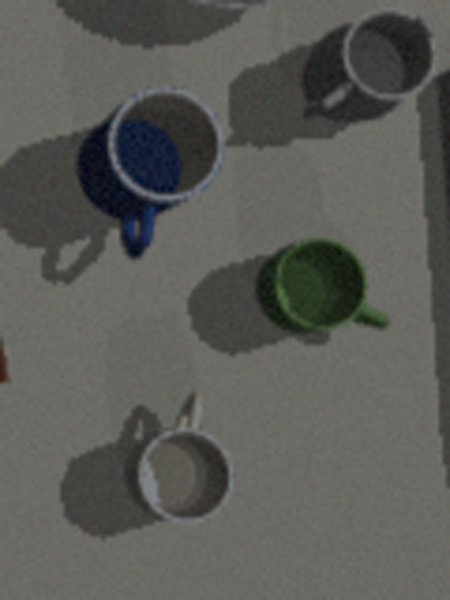

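View pics/tc.png

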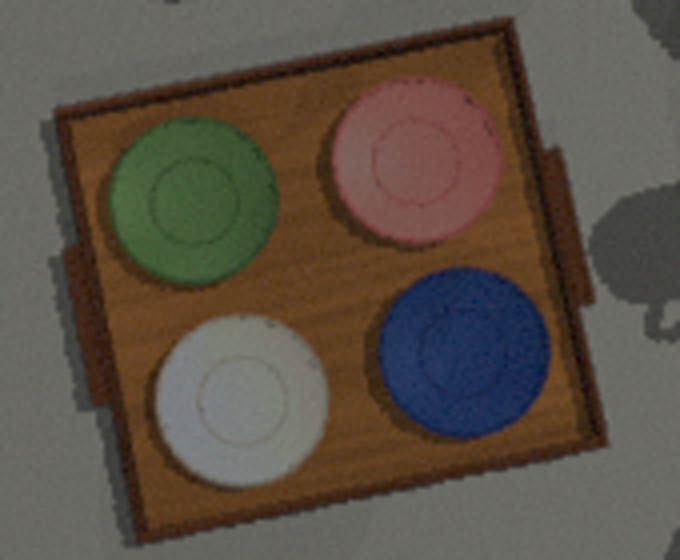

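```bash
cat > h.py <<'E'
import numpy as np
from plant import *
def ray(p,uv,z):
    R=np.array(p["R"]);t=np.array(p["t"])
    d=R.T@np.array([(uv[0]-p["cx"])/p["fx"],(uv[1]-p["cy"])/p["fy"],1]);c=-R.T@t
    return c+d*(z-c[2])/d[2]
def st():
    o=get_obs();from scipy.spatial.transform import Rotation as Ro
    R=Ro.from_quat(o["tool_rot"]).as_matrix()
    return o,R
E
python3 - <<'E'
from h import *
from plant import *
p=capture("top"); s=capture("scene")
A=lambda x,y:(x/3.3333+130-.35,y/3.3333+110-.35)
B=lambda x,y:(x/3.75+390-.37,y/3.75+120-.37)
C=lambda x,y:(x/4+240-.37,y/4+110-.37)
cups={'pink':(A(176,460),A(110,457)),'blue':(A(104,261),A(43,246)),'green':(B(320.5,284),B(386,322)),'white':(B(185,475),B(196,396))}
cupS={'pink':(450.6,232.8),'green':(226.7,138.7),'blue':(441.4,286.5),'white':(277.6,129.2)}
for k,(c,h) in cups.items():
    X=ray(p,c,62);H=ray(p,h,42);d=(H-X)[:2]
    print(k,X.round(1),'scene',ray(s,cupS[k],0).round(1),'h',np.hypot(*d).round(1),np.degrees(np.arctan2(d[1],d[0])).round(1),'r',np.hypot(*X[:2]).round())
S={'pink':C(417,163),'green':C(195,202),'blue':C(463,353),'white':C(243,402)}
SS={'pink':(273.3,214.4),'green':(324.6,234.5),'blue':(295.1,178.7),'white':(345.6,198)}
W={k:ray(p,c,11) for k,c in S.items()}
for k in W: print(k,W[k].round(1),ray(s,SS[k],6).round(1),'r',np.hypot(*W[k][:2]).round())
for a,b in('pg','pb','gw','bw','pw','gb'):
    f=lambda q:[W[k] for k in W if k[0]==q][0]
    print(a,b,np.linalg.norm(f(a)-f(b)).round(1))
o,R=st();print(o['time'],o['tcp_pos'],R.round(3))
for n,uv,z in(('mug',B(167,144),95),('beak',A(230,104),80)): print(n,ray(p,uv,z))
E
```

```text
pink [354.2 321.5  62. ] scene [353.6 323.4   0. ] h 57.5 89.8 r 478.0
blue [504.3 386.5  62. ] scene [510.4 395.3   0. ] h 57.7 77.3 r 635.0
green [ 508.3 -419.    62. ] scene [ 519.8 -411.5    0. ] h 57.6 -113.5 r 659.0
white [ 376.2 -326.1   62. ] scene [ 377.6 -323.     0. ] h 55.8 -14.2 r 498.0
pink [626.8 -83.7  11. ] [636.8 -75.    6. ] r 632.0
green [595.6  66.   11. ] [591.6  76.4   6. ] r 599.0
blue [ 498.1 -117.4   11. ] [ 499.8 -123.7    6. ] r 512.0
white [461.   29.1  11. ] [455.8  35.4   6. ] r 462.0
p g 153.0
p b 133.0
g w 139.6
b w 151.1
p w 200.6
g b 207.7
2.2 [ 158.36687374 -656.1875917   193.913046  ] [[ 0.235 -0.972  0.   ]
 [-0.972 -0.235 -0.   ]
 [ 0.    -0.    -1.   ]]
mug [ 595.65496308 -304.94796005   95.        ]
beak [625.91755325 291.55285829  80.        ]
```

```bash
cat >> h.py <<'E'
def plan(x,y,z,yaw,n=None,step=38.):
    """rows from current pose to target (world mm, tool-x azimuth deg)"""
    o,R=st(); p=o["tcp_pos"]; cur=np.degrees(np.arctan2(R[1,0],R[0,0]))
    dy=(yaw-cur+180)%360-180
    d=np.array([x,y,z])-p
    print("t %.2f"%o["time"],"pos",p.round(1),"yaw %.1f"%cur,"tilt",R[:,2].round(4),"F",o["force"].round(1),"gap %.1f"%o["finger_gap"],"j7 %.2f"%o["joints"][6])
    n=n or max(int(np.ceil(max(np.linalg.norm(d)/step,abs(dy)/5))),1)
    print("dworld",d.round(1),"dyaw %.1f"%dy,"rows",n)
    for i in range(n):
        a=np.radians(cur+dy*i/n); c,s=np.cos(a),np.sin(a)
        T=np.array([[c,s,0],[s,-c,0],[0,0,-1]]).T
        v=T.T@(d/n)/40
        print([round(float(q),2) for q in v]+[round(-dy/n/5,2)])
E
python3 - <<'E'
from h import *
import cv2
p=capture("top");s=capture("scene")
def seg(p,uv,tol,rad):
    im=cv2.cvtColor(p["color"],cv2.COLOR_RGB2LAB).astype(float)
    u,v=map(int,map(round,uv)); c=np.median(im[v-4:v+5,u-4:u+5].reshape(-1,3),0)
    d=np.abs(im-c); m=((d[:,:,1]<tol)&(d[:,:,2]<tol)&(d[:,:,0]<45)).astype(np.uint8)
    yy,xx=np.mgrid[:400,:640]; m[(xx-u)**2+(yy-v)**2>rad**2]=0
    m=cv2.morphologyEx(m,cv2.MORPH_OPEN,np.ones((3,3)))
    n,l,stt,cc=cv2.connectedComponentsWithStats(m); k=1+np.argmax(stt[1:,4])
    cs,_=cv2.findContours((l==k).astype(np.uint8),cv2.RETR_EXTERNAL,cv2.CHAIN_APPROX_NONE)
    return cv2.fitEllipse(cv2.convexHull(max(cs,key=len)))
T={'pink':(343.9,150.4),'green':(288.4,160.1),'blue':(355.4,197.9),'white':(300.4,210.1)}
S={'pink':(273.3,210),'green':(322,231),'blue':(297,178),'white':(344,196)}
for k in T:
    for q,D in((p,T),(s,S)):
        e=seg(q,D[k],14,30); print(k,np.round(e[0],1),np.round(e[1],1),ray(q,e[0],19).round(1))
E
```

```text
pink [343.5 148.8] [43.1 46.1] [629.3 -82.   19. ]
pink [273.4 207.6] [32.3 42.3] [626.3 -84.1  19. ]
green [287.9 159.6] [41.9 42.5] [595.5  66.8  19. ]
green [321.5 230.9] [33.9 41.3] [595.5  68.5  19. ]
blue [355.6 197.6] [41.7 42.4] [ 498.  -117.2   19. ]
blue [297.3 176.8] [27.5 37.6] [ 498.3 -115.4   19. ]
white [300.1 209.6] [43.1 43.2] [461.8  29.4  19. ]
white [343.3 195.5] [29.5 38.6] [461.8  31.2  19. ]
```

```bash
python3 - <<'E'
from h import *
import cv2
s=capture("scene");p=capture("top");R=np.array(s["R"]);t=np.array(s["t"])
def circ(q,c,z,r):
    R=np.array(q["R"]);t=np.array(q["t"]);a=np.linspace(0,2*np.pi,60)
    P=np.stack([c[0]+r*np.cos(a),c[1]+r*np.sin(a),0*a+z],1)@R.T+t
    return np.stack([q["fx"]*P[:,0]/P[:,2]+q["cx"],q["fy"]*P[:,1]/P[:,2]+q["cy"]],1)
C={'pink':(354.2,321.5,89.8),'blue':(504.3,386.5,77.3),'green':(508.3,-419,-113.5),'white':(376.2,-326.1,-14.2)}
tiles=[]
for k,c in C.items():
    row=[]
    for q in(s,p):
        m=circ(q,c,62,32).mean(0);u,v=(m-20).astype(int)
        im=cv2.resize(np.ascontiguousarray(q["color"][v:v+45,u:u+45,::-1]),None,fx=4.4,fy=4.4,interpolation=cv2.INTER_CUBIC)
        im=cv2.convertScaleAbs(im,alpha=1.4)
        h=np.radians(c[2]);hp=circ(q,(c[0]+60*np.cos(h),c[1]+60*np.sin(h)),40,1)
        for z,r in((62,32),(0,21.5)): cv2.polylines(im,[((circ(q,c,z,r)-[u,v]+.5)*4.4).astype(int)],True,(0,255,255),1)
        cv2.circle(im,tuple(((hp.mean(0)-[u,v]+.5)*4.4).astype(int)),3,(255,0,255),-1)
        row.append(im)
    tiles.append(np.vstack(row))
cv2.imwrite("pics/ov.png",np.hstack(tiles))
E
```

```text
(no output)
```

View pics/ov.png

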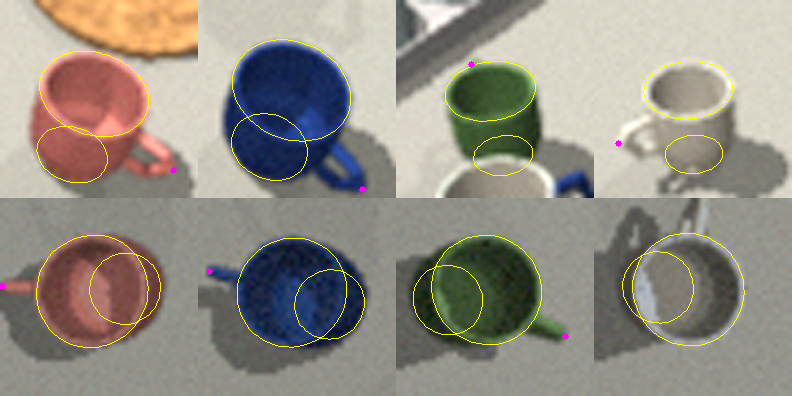

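The overlays fit all four cups in both views: rims, feet and handle tips match to about 1 px. I'll do green first.

```bash
python3 -c "
from h import *
plan(508.3,-419,194,-23.5,n=11)"
```

```text
t 2.40 pos [ 158.3 -656.2  193.9] yaw -76.4 tilt [ 0. -0. -1.] F [ 0.2  0.  -0.1] gap 85.3 j7 -0.06
dworld [3.500e+02 2.372e+02 1.000e-01] dyaw 52.9 rows 11
[-0.34, -0.9, -0.0, np.float64(-0.96)]
[-0.26, -0.92, -0.0, np.float64(-0.96)]
[-0.18, -0.94, -0.0, np.float64(-0.96)]
[-0.1, -0.96, -0.0, np.float64(-0.96)]
[-0.02, -0.96, -0.0, np.float64(-0.96)]
[0.06, -0.96, -0.0, np.float64(-0.96)]
[0.14, -0.95, -0.0, np.float64(-0.96)]
[0.22, -0.94, -0.0, np.float64(-0.96)]
[0.3, -0.91, -0.0, np.float64(-0.96)]
[0.37, -0.89, -0.0, np.float64(-0.96)]
[0.44, -0.85, -0.0, np.float64(-0.96)]
```

>>> jog_arm(moves=[0,-0.34,-0.9,0,-0.96,0,-0.26,-0.92,0,-0.96,0,-0.18,-0.94,0,-0.96,0,-0.1,-0.96,0,-0.96,0,-0.02,-0.96,0,-0.96], squeeze=40)

```text
time: 3.02
tcp_pos: [317.4, -547.7, 193.5]
tool_rot: [0.898, -0.439, -0.0, 0.001]
force: [0.0, -0.9, -0.1]
finger_gap: 85.3
```

>>> jog_arm(moves=[0,0.06,-0.96,0,-0.96,0,0.14,-0.95,0,-0.96,0,0.22,-0.94,0,-0.96,0,0.3,-0.9,0,-0.96,0,0.37,-0.89,0,-0.96])

```text
time: 3.65
tcp_pos: [480.4, -435.3, 193.7]
tool_rot: [0.972, -0.236, -0.0, 0.002]
force: [0.4, 0.2, 0.4]
finger_gap: 85.1
```

```bash
python3 -c "
from h import *
plan(508.3,-419,194,-23.5)"
```

```text
t 3.65 pos [ 480.4 -435.3  193.7] yaw -27.3 tilt [-0.0012 -0.0033 -1.    ] F [0.4 0.2 0.4] gap 85.1 j7 0.07
dworld [27.9 16.3  0.3] dyaw 3.8 rows 1
[0.43, -0.68, -0.01, np.float64(-0.77)]
```

>>> jog_arm(moves=[0,0.43,-0.68,0,-0.77,0,0,0,0,0])

```text
time: 3.9
tcp_pos: [512.3, -415.1, 193.6]
tool_rot: [0.98, -0.199, 0.0, 0.001]
force: [-1.0, -0.3, 0.3]
finger_gap: 85.5
```

```bash
python3 -c "
from h import *
plan(508.3,-419,70,-23.5)"
```

```text
t 3.90 pos [ 512.3 -415.1  193.6] yaw -23.0 tilt [ 5.0e-04 -1.6e-03 -1.0e+00] F [-1.  -0.3  0.3] gap 85.5 j7 0.08
dworld [  -4.    -3.9 -123.6] dyaw -0.5 rows 4
[-0.01, 0.03, 0.77, np.float64(0.03)]
[-0.01, 0.03, 0.77, np.float64(0.03)]
[-0.01, 0.03, 0.77, np.float64(0.03)]
[-0.01, 0.03, 0.77, np.float64(0.03)]
```

>>> jog_arm(moves=[0,-0.05,0.13,0.77,0.1,0,0,0,0.77,0,0,0,0,0.77,0,0,0,0,0.7,0,0,0,0,0,0])

```text
time: 4.53
tcp_pos: [505.4, -423.6, 70.9]
tool_rot: [0.978, -0.207, 0.001, 0.003]
force: [-0.2, 0.5, -0.3]
finger_gap: 85.2
```

```bash
python3 -c "
from h import *
plan(508.3,-419,27,-23.5)"
```

```text
t 4.53 pos [ 505.4 -423.6   70.9] yaw -23.9 tilt [-1.0e-04 -5.4e-03 -1.0e+00] F [-0.2  0.5 -0.3] gap 85.2 j7 0.04
dworld [  2.9   4.6 -43.9] dyaw 0.4 rows 2
[0.01, -0.07, 0.55, np.float64(-0.04)]
[0.01, -0.07, 0.55, np.float64(-0.04)]
```

>>> jog_arm(moves=[0,0.02,-0.11,0,-0.08,0,0,0,0,0])

```text
time: 4.78
tcp_pos: [508.6, -421.0, 73.3]
tool_rot: [0.979, -0.204, 0.002, 0.003]
force: [0.4, -0.1, 0.5]
finger_gap: 85.3
```

```bash
python3 -c "
from h import *
plan(508.3,-419,27,-23.5)"
```

```text
t 4.78 pos [ 508.6 -421.    73.3] yaw -23.6 tilt [ 0.002  -0.0073 -1.    ] F [ 0.4 -0.1  0.5] gap 85.3 j7 0.04
dworld [ -0.3   2.  -46.3] dyaw 0.1 rows 2
[-0.01, -0.02, 0.58, np.float64(-0.01)]
[-0.01, -0.02, 0.58, np.float64(-0.01)]
```

>>> jog_arm(moves=[0,-0.01,-0.03,0.58,0,0,0,-0.02,0.56,0,0,0,0,0,0])

```text
time: 5.15
tcp_pos: [511.4, -421.1, 31.1]
tool_rot: [0.979, -0.204, 0.005, 0.005]
force: [-0.4, 0.8, 0.5]
finger_gap: 85.5
```

>>> jog_arm(moves=[255,0,0,0,0,255,0,0,0,0,255,0,0,0,0,255,0,0,0,0,255,0,0,0,0])

```text
time: 5.78
tcp_pos: [513.2, -422.6, 35.3]
tool_rot: [0.979, -0.204, 0.007, 0.006]
force: [-0.1, -0.1, 0.4]
finger_gap: -0.1
```

```bash
python3 -c "
from h import *
plan(508.3,-419,190,-23.5)"
```

```text
t 5.78 pos [ 513.2 -422.6   35.3] yaw -23.6 tilt [ 0.0117 -0.0152 -0.9998] F [-0.1 -0.1  0.4] gap -0.1 j7 0.02
dworld [ -4.9   3.6 154.7] dyaw 0.1 rows 5
[-0.03, -0.01, -0.77, np.float64(-0.0)]
[-0.03, -0.01, -0.77, np.float64(-0.0)]
[-0.03, -0.01, -0.77, np.float64(-0.0)]
[-0.03, -0.01, -0.77, np.float64(-0.0)]
[-0.03, -0.01, -0.77, np.float64(-0.0)]
```

```bash
python3 - <<'E'
from h import *
import cv2
for i,n in enumerate(("scene","top")):
    p=capture(n)
    c=p["color"][80:230,170:330] if i==0 else p["color"][130:280,390:550]
    cv2.imwrite(f"pics/g1{n}.png",cv2.resize(np.ascontiguousarray(c[:,:,::-1]),None,fx=4,fy=4,interpolation=cv2.INTER_CUBIC))
E
```

```text
(no output)
```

View pics/g1scene.png

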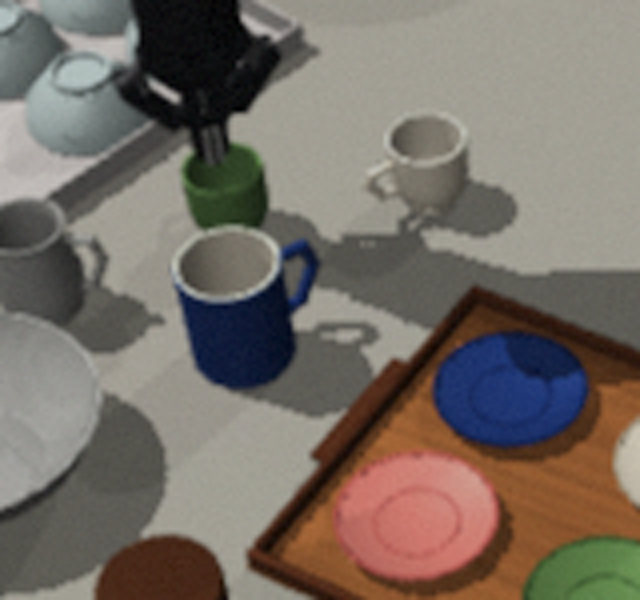

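View pics/g1top.png

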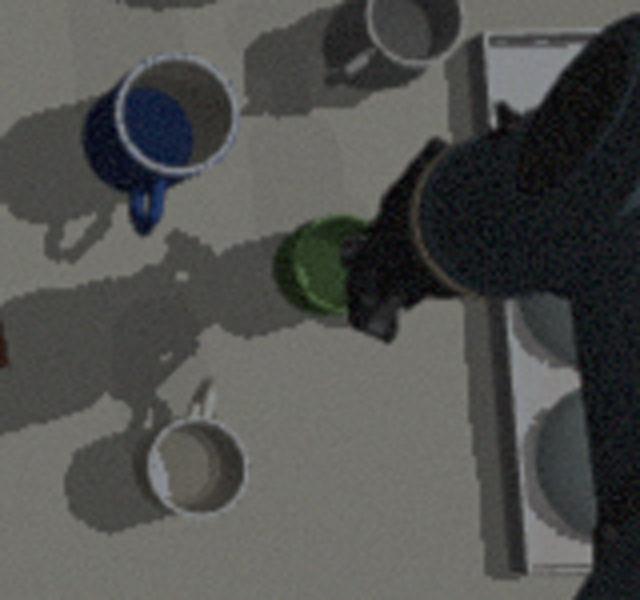

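```bash
python3 - <<'E'
from h import *
import cv2
o,R=st();print(o["time"],o["tcp_pos"],R.round(3),o["joints"].round(3))
row=[]
for i,n in enumerate(("scene","top")):
    p=capture(n); Rr=np.array(p["R"]);t=np.array(p["t"])
    f=lambda X:(lambda q:(p["fx"]*q[0]/q[2]+p["cx"],p["fy"]*q[1]/q[2]+p["cy"]))(Rr@X+t)
    u0,v0=np.array(f(o["tcp_pos"])).astype(int)-30
    im=cv2.resize(np.ascontiguousarray(p["color"][v0:v0+60,u0:u0+60,::-1]),None,fx=6.6,fy=6.6,interpolation=cv2.INTER_CUBIC)
    im=cv2.convertScaleAbs(im,alpha=1.5)
    for k in range(0,80,10):
        u,v=f(o["tcp_pos"]-R[:,2]*k); cv2.circle(im,(int((u-u0+.5)*6.6),int((v-v0+.5)*6.6)),3,(0,255,255) if k else (0,0,255),-1)
    row.append(im)
cv2.imwrite("pics/g2.png",np.hstack(row))
E
```

```text
5.875 [ 513.12924164 -422.57944714   35.15996045] [[ 0.916 -0.4    0.012]
 [-0.4   -0.916 -0.015]
 [ 0.017  0.009 -1.   ]] [ 0.742  0.712 -0.214  1.653  0.208  0.781  0.021]
```

View pics/g2.png

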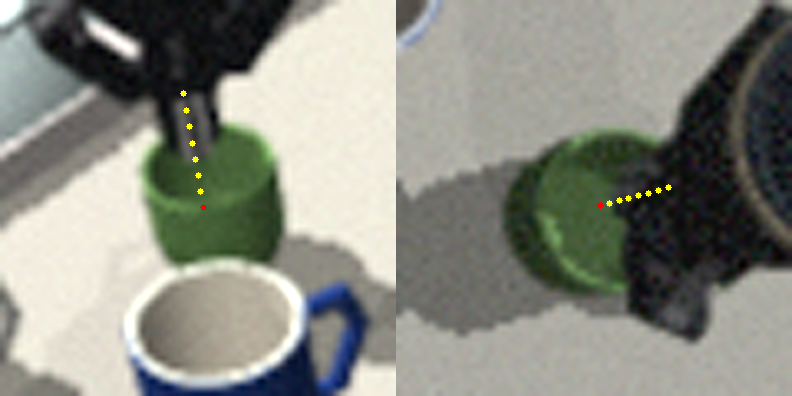

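>>> jog_arm(moves=[255,0,0,-0.8,0,255,0,0,-0.8,0,255,0,0,-0.8,0,255,0,0,-0.8,0,255,0,0,0,0])

```text
time: 6.6
tcp_pos: [511.1, -420.1, 165.8]
tool_rot: [0.979, -0.204, 0.006, 0.006]
force: [-0.3, -0.5, -0.3]
finger_gap: -0.3
```

```bash
cat > tipview.py <<'E'
import sys
from h import *
import cv2
o,R=st();print(o["time"],o["tcp_pos"],R.round(3)[:,2],o["finger_gap"])
row=[]
for i,n in enumerate(("scene","top")):
    p=capture(n); Rr=np.array(p["R"]);t=np.array(p["t"])
    f=lambda X:(lambda q:(p["fx"]*q[0]/q[2]+p["cx"],p["fy"]*q[1]/q[2]+p["cy"]))(Rr@X+t)
    u0,v0=np.array(f(o["tcp_pos"])).astype(int)-30
    im=cv2.resize(np.ascontiguousarray(p["color"][v0:v0+60,u0:u0+60,::-1]),None,fx=6.6,fy=6.6,interpolation=cv2.INTER_CUBIC)
    im=cv2.convertScaleAbs(im,alpha=1.5)
    for k in range(0,80,10):
        u,v=f(o["tcp_pos"]-R[:,2]*k); cv2.circle(im,(int((u-u0+.5)*6.6),int((v-v0+.5)*6.6)),2,(0,255,255) if k else (0,0,255),-1)
    row.append(im)
cv2.imwrite(sys.argv[1],np.hstack(row))
E
python3 tipview.py pics/g3.png
```

```text
6.6 [ 511.1414664  -420.08680692  165.82158656] [ 0.01  -0.013 -1.   ] -0.30955601709326225
```

View pics/g3.png

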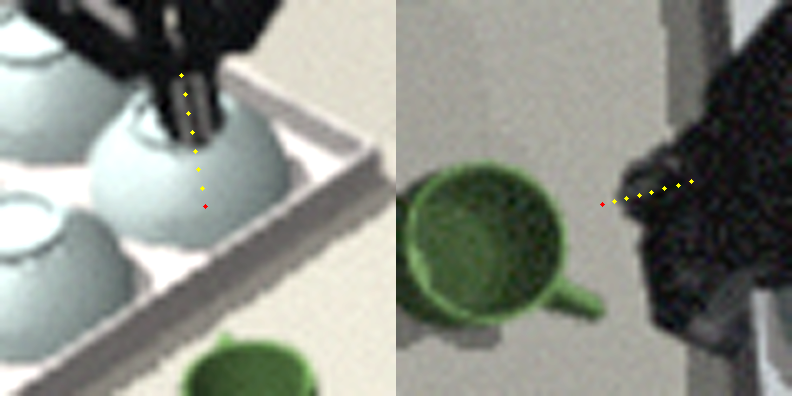

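```bash
cat > tri.py <<'E'
from h import *
from scipy.optimize import least_squares
def proj(p,X):
    q=np.array(p["R"])@X+np.array(p["t"]);return np.array([p["fx"]*q[0]/q[2]+p["cx"],p["fy"]*q[1]/q[2]+p["cy"]])
def tri(s,p,a,b):
    r=least_squares(lambda X:np.r_[proj(s,X)-a,proj(p,X)-b],[500,0,100.]);return r.x,r.fun
E
python3 - <<'E'
from tri import *
o,R=st(); s=capture("scene");p=capture("top")
us=proj(s,o["tcp_pos"]).astype(int)-30; up=proj(p,o["tcp_pos"]).astype(int)-30
for A,B in(((206,143),(624,200)),((206,143),(624,205)),((204,145),(621,203))):
    X,f=tri(s,p,np.array(A)/6.6-.5+us,(np.array(B)-[396,0])/6.6-.5+up)
    print(X.round(1),f.round(2),(R.T@(X-o["tcp_pos"])).round(1),o["tcp_pos"])
E
```

```text
[ 506.8 -411.4  198.5] [ 0.21  0.07  0.13 -0.11] [ -5.5  -5.7 -35.6] [ 509.70374526 -419.16901763  162.91915894]
[ 505.5 -412.3  197.1] [ 0.43  0.14  0.26 -0.21] [ -6.3  -4.4 -34.2] [ 509.70374526 -419.16901763  162.91915894]
[ 506.4 -411.7  196.6] [ 0.63  0.2   0.38 -0.31] [ -5.6  -5.2 -33.7] [ 509.70374526 -419.16901763  162.91915894]
```

```bash
python3 - <<'E'
from tri import *
import cv2
o,R=st();print(o["tcp_pos"],o["time"])
p=capture("top")
X=np.array([158.3,-656,193.9]);
im=cv2.imread("pics/top0.png")[310:400,550:640]
im=cv2.convertScaleAbs(cv2.resize(im,None,fx=6,fy=6,interpolation=cv2.INTER_CUBIC),alpha=1.5)
for k in range(0,80,10):
    u,v=proj(p,X+[0,0,k]);cv2.circle(im,(int((u-550+.5)*6),int((v-310+.5)*6)),3,(0,255,255) if k else (0,0,255),-1)
cv2.imwrite("pics/g4.png",im)
E
```

```text
[ 509.21182656 -418.85167922  161.82227149] 6.8
```

View pics/g4.png

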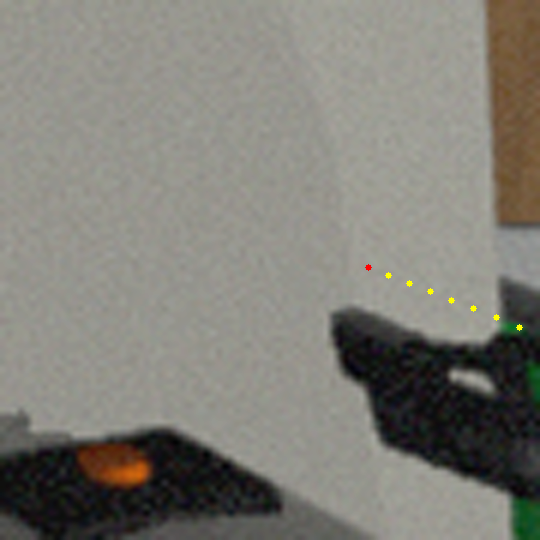

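>>> jog_arm(moves=[0,0,0,0,0,0,0,0,0,0,0,0,0,0,0,0,0,0,0,0,0,0,0,0,0])

```text
time: 7.48
tcp_pos: [508.6, -418.3, 159.7]
tool_rot: [0.979, -0.204, 0.002, 0.003]
force: [-0.0, -0.1, 0.5]
finger_gap: 85.8
```

```bash
python3 tipview.py pics/g5.png
```

```text
7.475 [ 508.56672683 -418.3368196   159.66195542] [ 0.002 -0.007 -1.   ] 85.77153214622184
```

View pics/g5.png

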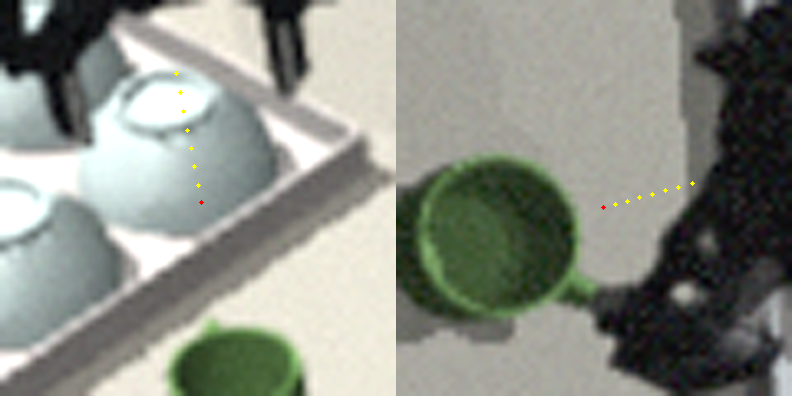

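```bash
python3 - <<'E'
from tri import *
o,R=st(); s=capture("scene");p=capture("top")
T=np.array([508.57,-418.34,159.66])
us=proj(s,T).astype(int)-30; up=proj(p,T).astype(int)-30
for A,B in(((75,140),(607,310)),((288,95),(703,55)),((181,117),(655,183))):
    X,f=tri(s,p,np.array(A)/6.6-.5+us,(np.array(B)-[396,0])/6.6-.5+up)
    print(X.round(1),f.round(2),(R.T@(X-T)).round(1))
print(o["tcp_pos"],o["time"])
E
```

```text
[ 494.  -447.5  151.4] [17.1   5.4  10.54 -8.57] [-1.8 32.5  8.5]
[ 527.2 -385.8  262.5] [-16.66  -5.49 -10.01   8.19] [   4.5  -36.7 -103.1]
[ 511.4 -415.   209.4] [ 0.32  0.1   0.2  -0.16] [  1.5  -3.9 -49.8]
[ 508.56016403 -418.35149542  159.69943169] 7.575
```

```bash
python3 - <<'E'
from tri import *
o,R=st(); s=capture("scene");p=capture("top")
T=np.array([508.57,-418.34,159.66])
us=proj(s,T).astype(int)-30; up=proj(p,T).astype(int)-30
for A,B in(((75,140),(703,55)),((288,95),(607,310))):
    X,f=tri(s,p,np.array(A)/6.6-.5+us,(np.array(B)-[396,0])/6.6-.5+up)
    print(X.round(1),f.round(2),(R.T@(X-T)).round(1))
E
```

```text
[ 555.1 -430.9  212.8] [ 0.71  0.25  0.44 -0.36] [ 47.9  -6.7 -53. ]
[ 467.8 -398.5  206.5] [-0.47 -0.14 -0.28  0.23] [-45.2  -1.6 -47. ]
```

```bash
python3 - <<'E'
from tri import *
T=np.array([508.57,-418.34,159.66]); p=capture("top");s=capture("scene")
us=proj(s,T).astype(int)-30; up=proj(p,T).astype(int)-30
print(ray(p,(np.array([500,236])-[396,0])/6.6-.5+up,62), ray(s,np.array([237,352])/6.6-.5+us,62))
plan(508.3,-419,30,-23.5)
E
```

```text
[ 508.57984798 -419.42374531   62.        ] [ 500.10490069 -426.55687412   62.        ]
t 7.88 pos [ 508.5 -418.3  159.7] yaw -23.6 tilt [ 0.0016 -0.0074 -1.    ] F [-0.6 -0.4  0.5] gap 85.5 j7 0.06
dworld [  -0.2   -0.7 -129.7] dyaw 0.1 rows 4
[0.0, 0.0, 0.81, np.float64(-0.0)]
[0.0, 0.0, 0.81, np.float64(-0.0)]
[0.0, 0.0, 0.81, np.float64(-0.0)]
[0.0, 0.0, 0.81, np.float64(-0.0)]
```

>>> jog_arm(moves=[0,0,0,0.81,0,0,0,0,0.81,0,0,0,0,0.8,0,0,0,0,0.75,0,0,0,0,0,0])

```text
time: 8.5
tcp_pos: [509.9, -420.1, 30.8]
tool_rot: [0.979, -0.204, 0.003, 0.004]
force: [0.4, -0.3, 0.8]
finger_gap: 85.3
```

```bash
python3 tipview.py pics/g6.png;python3 -c "
from h import *
plan(508.5,-419.2,-7,-23.5)"
```

```text
8.5 [ 509.88118752 -420.14563424   30.75690975] [ 0.004 -0.009 -1.   ] 85.28914511589419
t 8.60 pos [ 511.6 -421.3   33.5] yaw -23.6 tilt [ 0.0079 -0.0119 -0.9999] F [-1.  -0.8  0.2] gap 85.4 j7 0.02
dworld [ -3.1   2.1 -40.5] dyaw 0.1 rows 2
[-0.05, -0.01, 0.51, np.float64(-0.01)]
[-0.05, -0.01, 0.51, np.float64(-0.01)]
```

View pics/g6.png

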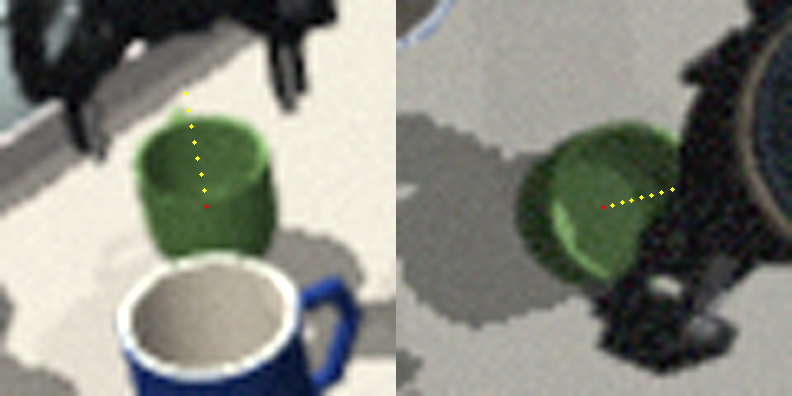

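>>> jog_arm(moves=[0,-0.05,-0.01,0.5,0,0,-0.05,-0.01,0.5,0,0,0,0,0,0])

```text
time: 8.98
tcp_pos: [511.9, -421.9, -1.4]
tool_rot: [0.979, -0.205, 0.009, 0.007]
force: [-0.3, -0.4, -0.8]
finger_gap: 85.4
```

```bash
python3 tipview.py pics/g7.png;python3 -c "
from h import *
plan(508.5,-419.2,-8,-23.5)"
```

```text
8.975 [ 511.89480476 -421.93600952   -1.37342908] [ 0.015 -0.017 -1.   ] 85.4046955875762
t 9.07 pos [ 5.130e+02 -4.226e+02 -1.000e-01] yaw -23.6 tilt [ 0.0172 -0.0187 -0.9997] F [-0.3 -0.4  0.4] gap 85.4 j7 0.01
dworld [-4.5  3.4 -7.9] dyaw 0.1 rows 1
[-0.14, -0.03, 0.2, np.float64(-0.02)]
```

View pics/g7.png

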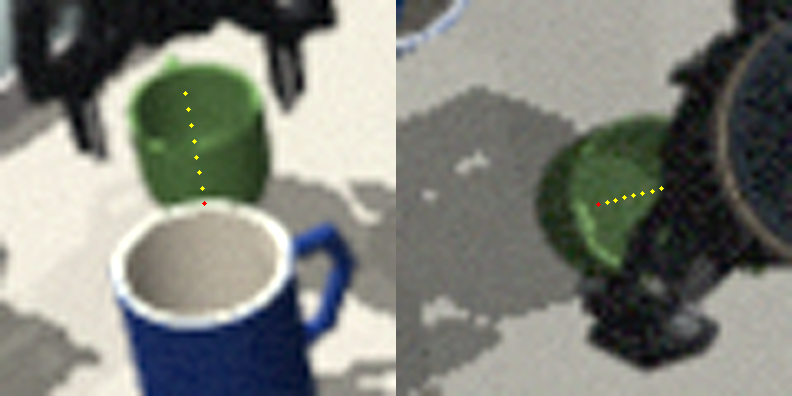

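>>> jog_arm(moves=[0,-0.12,-0.02,0.24,0,0,0,0,0.05,0])

```text
time: 9.32
tcp_pos: [509.9, -420.9, -10.2]
tool_rot: [0.979, -0.205, 0.012, 0.008]
force: [0.2, 0.6, 0.1]
finger_gap: 85.2
```

>>> jog_arm(moves=[255,0,0,0.03,0,255,0,0,0.03,0,255,0,0,0.03,0,255,0,0,0,0,255,0,0,0,0])

```text
time: 9.95
tcp_pos: [509.9, -420.8, -11.3]
tool_rot: [0.979, -0.205, 0.012, 0.008]
force: [0.5, 0.7, -1.0]
finger_gap: 62.2
```

```bash
python3 tipview.py pics/g8.png;python3 -c "
from h import *
plan(508.5,-419.2,-8,-23.5)"
```

```text
9.95 [ 509.8716774  -420.84303099  -11.27584808] [ 0.02  -0.021 -1.   ] 62.202964157073524
t 10.05 pos [ 509.8 -420.9  -11.3] yaw -23.7 tilt [ 0.0194 -0.0211 -0.9996] F [0.9 0.  0.3] gap 62.1 j7 -0.00
dworld [-1.3  1.7  3.3] dyaw 0.2 rows 1
[-0.05, -0.02, -0.08, np.float64(-0.03)]
```

View pics/g8.png

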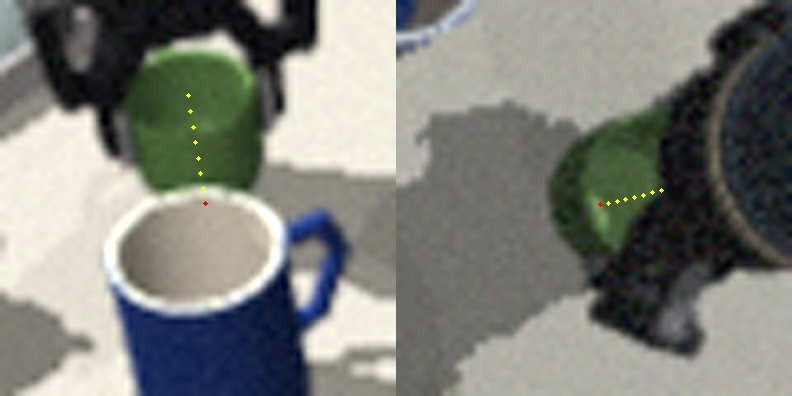

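>>> jog_arm(moves=[255,0,0,-0.6,0,255,0,0,-0.9,0,255,0,0,-0.9,0,255,0,0,-0.9,0,255,0,0,-0.6,0])

```text
time: 10.68
tcp_pos: [505.0, -416.3, 145.0]
tool_rot: [0.979, -0.205, 0.008, 0.007]
force: [1.3, -0.2, -0.9]
finger_gap: 62.3
```

```bash
python3 -c "
from h import *
plan(595.5,67,145,-23.5,step=40)"
```

```text
t 10.68 pos [ 505.  -416.3  145. ] yaw -23.6 tilt [ 0.0136 -0.0164 -0.9998] F [ 1.3 -0.2 -0.9] gap 62.3 j7 0.05
dworld [ 90.5 483.3   0. ] dyaw 0.1 rows 13
[-0.21, -0.92, -0.0, np.float64(-0.0)]
[-0.21, -0.92, -0.0, np.float64(-0.0)]
[-0.21, -0.92, -0.0, np.float64(-0.0)]
[-0.21, -0.92, -0.0, np.float64(-0.0)]
[-0.21, -0.92, -0.0, np.float64(-0.0)]
[-0.21, -0.92, -0.0, np.float64(-0.0)]
[-0.21, -0.92, -0.0, np.float64(-0.0)]
[-0.21, -0.92, -0.0, np.float64(-0.0)]
[-0.21, -0.92, -0.0, np.float64(-0.0)]
[-0.21, -0.92, -0.0, np.float64(-0.0)]
[-0.21, -0.92, -0.0, np.float64(-0.0)]
[-0.21, -0.92, -0.0, np.float64(-0.0)]
[-0.21, -0.92, -0.0, np.float64(-0.0)]
```

>>> jog_arm(moves=[255,-0.21,-0.92,0,0,255,-0.21,-0.92,0,0,255,-0.21,-0.92,0,0,255,-0.21,-0.92,0,0,255,-0.21,-0.92,0,0])

```text
time: 11.3
tcp_pos: [541.1, -230.8, 143.3]
tool_rot: [0.978, -0.208, 0.01, 0.008]
force: [0.6, -0.1, -1.9]
finger_gap: 62.3
```

>>> jog_arm(moves=[255,-0.21,-0.92,0,0,255,-0.21,-0.92,0,0,255,-0.21,-0.92,0,0,255,-0.21,-0.92,0,0,255,-0.2,-0.9,0,0])

```text
time: 11.92
tcp_pos: [578.1, -40.4, 139.2]
tool_rot: [0.978, -0.208, 0.009, 0.008]
force: [0.8, 0.2, -1.6]
finger_gap: 61.8
```

```bash
python3 -c "
from h import *
plan(595.5,67,145,-23.5,step=40)"
```

```text
t 11.93 pos [578.1 -40.4 139.2] yaw -24.1 tilt [ 0.0148 -0.02   -0.9997] F [ 0.8  0.2 -1.6] gap 61.8 j7 -0.62
dworld [ 17.4 107.4   5.8] dyaw 0.6 rows 3
[-0.23, -0.88, -0.05, np.float64(-0.04)]
[-0.23, -0.88, -0.05, np.float64(-0.04)]
[-0.23, -0.88, -0.05, np.float64(-0.04)]
```

>>> jog_arm(moves=[255,-0.23,-0.88,0,-0.04,255,-0.23,-0.85,0,-0.04,255,-0.2,-0.7,0,-0.04,255,0,0,0,0])

```text
time: 12.42
tcp_pos: [593.4, 66.9, 136.4]
tool_rot: [0.98, -0.2, 0.009, 0.007]
force: [-0.1, -1.4, -1.8]
finger_gap: 62.3
```

```bash
python3 -c "
from h import *
plan(596.3,66,40,-23.5,step=40)"
```

```text
t 12.43 pos [593.4  66.9 136.4] yaw -23.1 tilt [ 0.014  -0.0179 -0.9997] F [-0.1 -1.4 -1.8] gap 62.3 j7 -0.79
dworld [  2.9  -0.9 -96.4] dyaw -0.4 rows 3
[0.03, -0.0, 0.8, np.float64(0.02)]
[0.03, -0.0, 0.8, np.float64(0.02)]
[0.03, -0.0, 0.8, np.float64(0.02)]
```

>>> jog_arm(moves=[255,0,0,0.8,0,255,0,0,0.8,0,255,0,0,0.7,0,255,0,0,0,0])

```text
time: 12.92
tcp_pos: [595.1, 62.1, 42.1]
tool_rot: [0.979, -0.201, 0.009, 0.008]
force: [-0.8, -0.6, -1.0]
finger_gap: 62.2
```

```bash
python3 -c "
from h import *
plan(596.3,66,8,-23.5,step=40)"; python3 tipview.py pics/g9.png
```

```text
t 12.93 pos [595.1  62.1  42.1] yaw -23.2 tilt [ 0.0145 -0.0198 -0.9997] F [-0.8 -0.6 -1. ] gap 62.2 j7 -0.83
dworld [  1.2   3.9 -34.1] dyaw -0.3 rows 1
[-0.01, -0.1, 0.85, np.float64(0.05)]
12.925 [595.06963368  62.12027611  42.10978848] [ 0.015 -0.02  -1.   ] 62.19244954391213
```

View pics/g9.png

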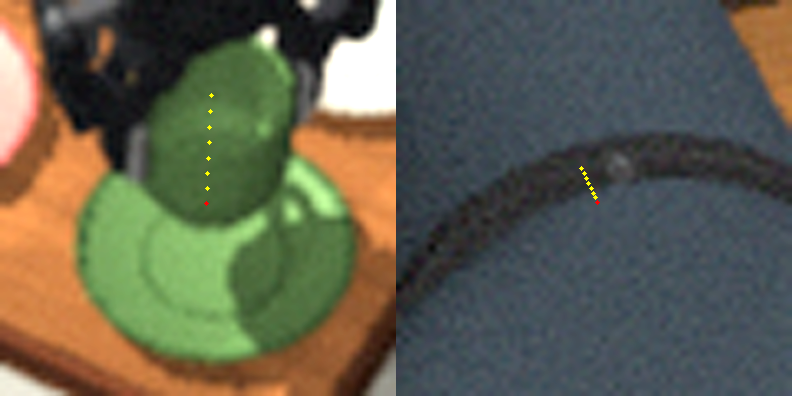

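```bash
python3 - <<'E'
from tri import *
import cv2
s=capture("scene"); u,v=proj(s,np.array([595,66,60.])).astype(int)-25
im=cv2.resize(np.ascontiguousarray(s["color"][v-8:v+47,u:u+50,::-1]),None,fx=11,fy=11,interpolation=cv2.INTER_CUBIC)
im=cv2.convertScaleAbs(im,alpha=1.6,beta=10)
im0=im.copy()
def cyl(q,X):
    a=np.linspace(0,2*np.pi,60)
    for z,r in((62,32),(31,32),(0,21.5)):
        P=np.array([proj(q,np.array([X[0]+r*np.cos(t),X[1]+r*np.sin(t),X[2]+z])) for t in a])
        cv2.polylines(im,[((P-[u,v-8]+.5)*11).astype(int)],True,(0,255,255),1)
cyl(s,(594,63.3,53.4))
cv2.imwrite("pics/g10.png",cv2.resize(np.hstack([im0,im]),(800,440)))
E
```

```text
(no output)
```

View pics/g10.png

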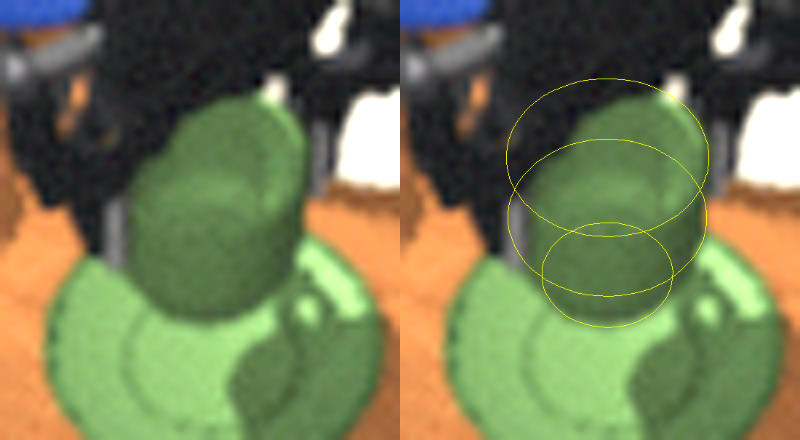

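>>> jog_arm(moves=[255,-0.01,-0.1,0.45,0.05,255,0,0,0.4,0,255,0,0,0,0])

```text
time: 13.45
tcp_pos: [600.7, 66.7, 10.7]
tool_rot: [0.979, -0.204, 0.013, 0.006]
force: [-0.2, 0.3, -1.1]
finger_gap: 61.9
```

```bash
python3 -c "
from h import *
plan(596.3,66,0,-23.5,step=40)"
```

```text
t 13.45 pos [600.7  66.7  10.7] yaw -23.5 tilt [ 0.0233 -0.018  -0.9996] F [-0.2  0.3 -1.1] gap 61.9 j7 -0.86
dworld [ -4.4  -0.7 -10.7] dyaw 0.0 rows 1
[-0.09, 0.06, 0.27, np.float64(-0.0)]
```

>>> jog_arm(moves=[255,-0.1,0.04,0.1,0,255,0,0,0.1,0])

```text
time: 13.7
tcp_pos: [596.5, 66.8, 2.4]
tool_rot: [0.979, -0.204, 0.013, 0.006]
force: [-0.4, 0.4, -2.2]
finger_gap: 62.1
```

```bash
python3 -c "
from h import *
plan(596.7,66,0,-23.5,step=40)"
```

```text
t 13.70 pos [596.5  66.8   2.4] yaw -23.5 tilt [ 0.0236 -0.0179 -0.9996] F [-0.4  0.4 -2.2] gap 62.1 j7 -0.87
dworld [ 0.2 -0.8 -2.4] dyaw 0.0 rows 1
[0.01, 0.02, 0.06, np.float64(-0.0)]
```

>>> jog_arm(moves=[255,0,0,0.05,0,255,0,0,0.03,0])

```text
time: 13.95
tcp_pos: [596.6, 66.7, -0.5]
tool_rot: [0.979, -0.204, 0.013, 0.006]
force: [-4.0, -0.9, 15.6]
finger_gap: 62.1
```

>>> jog_arm(moves=[255,0,0,0.04,0])

```text
time: 14.08
tcp_pos: [596.6, 66.8, -0.5]
tool_rot: [0.979, -0.204, 0.014, 0.006]
force: [-7.1, -2.0, 27.7]
finger_gap: 62.1
```

>>> jog_arm(moves=[255,0,0,-0.01,0,0,0,0,0,0,0,0,0,0,0,0,0,0,0,0])

```text
time: 14.58
tcp_pos: [597.6, 66.8, 0.9]
tool_rot: [0.979, -0.204, 0.015, 0.006]
force: [0.1, -0.6, -0.8]
finger_gap: 85.7
```

>>> jog_arm(moves=[0,0,0,-0.4,0,0,0,0,-0.8,0,0,0,0,-0.9,0,0,0,0,-0.9,0,0,0,0,-0.8,0])

```text
time: 15.2
tcp_pos: [592.1, 69.7, 158.9]
tool_rot: [0.979, -0.204, 0.013, 0.006]
force: [0.3, -0.7, -0.3]
finger_gap: 85.6
```

```bash
python3 -c "
from h import *
plan(504.3,386.5,170,-13,step=42)"
```

```text
t 15.20 pos [592.1  69.7 158.9] yaw -23.5 tilt [ 0.0233 -0.018  -0.9996] F [ 0.3 -0.7 -0.3] gap 85.6 j7 -0.79
dworld [-87.8 316.8  11.1] dyaw 10.5 rows 8
[-0.65, -0.8, -0.03, np.float64(-0.26)]
[-0.63, -0.81, -0.03, np.float64(-0.26)]
[-0.61, -0.83, -0.03, np.float64(-0.26)]
[-0.59, -0.84, -0.03, np.float64(-0.26)]
[-0.57, -0.85, -0.03, np.float64(-0.26)]
[-0.55, -0.87, -0.03, np.float64(-0.26)]
[-0.53, -0.88, -0.03, np.float64(-0.26)]
[-0.51, -0.89, -0.03, np.float64(-0.26)]
```

>>> jog_arm(moves=[0,-0.65,-0.8,0,-0.26,0,-0.63,-0.81,0,-0.26,0,-0.61,-0.83,0,-0.26,0,-0.59,-0.84,0,-0.26,0,-0.57,-0.85,0,-0.26])

```text
time: 15.82
tcp_pos: [539.5, 269.4, 163.5]
tool_rot: [0.988, -0.15, 0.018, 0.006]
force: [0.9, -1.3, 0.1]
finger_gap: 85.3
```

>>> jog_arm(moves=[0,-0.55,-0.87,0,-0.26,0,-0.53,-0.88,0,-0.26,0,-0.45,-0.75,0,-0.26,0,0,0,0,0])

```text
time: 16.32
tcp_pos: [504.5, 390.4, 165.3]
tool_rot: [0.993, -0.112, 0.019, 0.004]
force: [-0.0, -1.0, 0.2]
finger_gap: 85.6
```

```bash
python3 - <<'E'
from h import *
import cv2
p=capture("scene"); cv2.imwrite("pics/s2.png",p["color"][:,:,::-1])
plan(504.3,386.5,30,-13)
E
```

```text
t 16.38 pos [505.7 388.4 165.3] yaw -13.1 tilt [ 0.0373 -0.0137 -0.9992] F [ 0.8 -0.  -0.2] gap 85.2 j7 -1.19
dworld [  -1.4   -1.9 -135.3] dyaw 0.1 rows 4
[-0.01, 0.01, 0.85, np.float64(-0.0)]
[-0.01, 0.01, 0.85, np.float64(-0.0)]
[-0.01, 0.01, 0.85, np.float64(-0.0)]
[-0.01, 0.01, 0.85, np.float64(-0.0)]
```

View pics/s2.png

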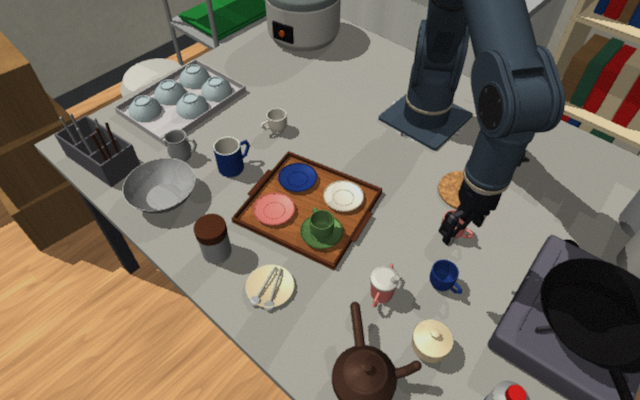

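```bash
cat >> h.py <<'E'
def plan(x,y,z,yaw,n=None,step=38.,tip=53):
    """x,y: where the grasp point (tip mm behind the reported TCP) shall be; z: reported TCP z"""
    from scipy.spatial.transform import Rotation as Ro
    o,R=st(); p=o["tcp_pos"]; cur=np.degrees(np.arctan2(R[1,0],R[0,0]))
    dy=(yaw-cur+180)%360-180
    g=p-R[:,2]*tip
    d=np.array([x-g[0],y-g[1],z-p[2]])
    n=n or max(int(np.ceil(max(np.linalg.norm(d)/step,abs(dy)/5))),1)
    print("t %.2f"%o["time"],"pos",p.round(1),"grasp",g.round(1),"yaw %.1f"%cur,"tilt",R[:2,2].round(4),"F",o["force"].round(1),"gap %.1f"%o["finger_gap"],"j7 %.2f"%o["joints"][6])
    print("dworld",d.round(1),"dyaw %.1f"%dy,"rows",n)
    r=-dy/n
    for i in range(n):
        Ri=R@Ro.from_euler('z',r*i,degrees=True).as_matrix()
        v=Ri.T@(d/n)/40
        print([round(float(q),2) for q in v]+[round(float(r/5),2)])
E
python3 -c "
from h import *
plan(504.3,386.5,35,-13)"
```

```text
t 16.38 pos [505.7 388.4 165.3] grasp [503.7 389.2 218.3] yaw -13.1 tilt [ 0.0373 -0.0137] F [ 0.8 -0.  -0.2] gap 85.2 j7 -1.19
dworld [   0.6   -2.7 -130.3] dyaw 0.1 rows 4
[-0.02, 0.01, 0.81, -0.0]
[-0.02, 0.01, 0.81, -0.0]
[-0.02, 0.01, 0.81, -0.0]
[-0.02, 0.01, 0.81, -0.0]
```

>>> jog_arm(moves=[0,-0.02,0.01,0.81,0,0,-0.02,0.01,0.81,0,0,-0.02,0.01,0.81,0,0,-0.02,0.01,0.75,0,0,0,0,0,0])

```text
time: 17.0
tcp_pos: [512.4, 378.7, 39.3]
tool_rot: [0.993, -0.118, 0.022, 0.005]
force: [0.0, 0.2, -0.2]
finger_gap: 85.7
```

```bash
python3 -c "
from h import *
plan(504.3,386.5,-11,-13)"; python3 tipview.py pics/b1.png
```

```text
t 17.00 pos [512.4 378.7  39.3] grasp [510.1 379.5  92.2] yaw -13.6 tilt [ 0.0429 -0.0157] F [ 0.   0.2 -0.2] gap 85.7 j7 -1.25
dworld [ -5.8   7.  -50.3] dyaw 0.6 rows 2
[-0.12, -0.07, 0.62, -0.06]
[-0.12, -0.07, 0.62, -0.06]
17.0 [512.37549584 378.71150937  39.29691528] [ 0.043 -0.016 -0.999] 85.6808589093084
```

View pics/b1.png

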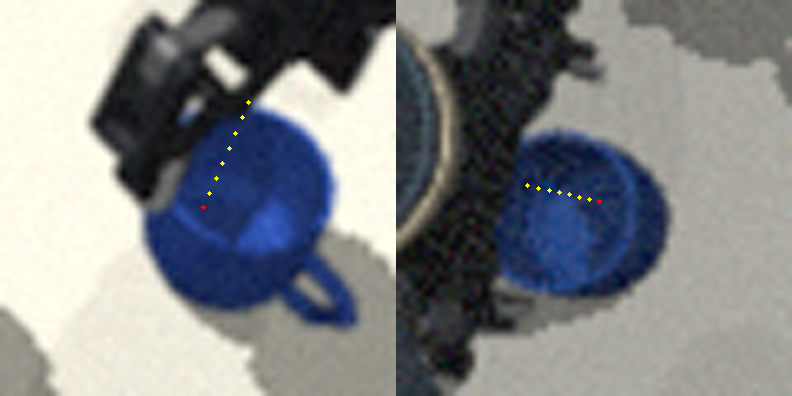

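Tips are above the rim, which matches the estimate. I'll correct laterally first, then go down.

>>> jog_arm(moves=[0,-0.19,-0.13,0.05,-0.1,0,0,0,0,0])

```text
time: 17.35
tcp_pos: [508.4, 388.9, 42.3]
tool_rot: [0.993, -0.114, 0.025, 0.002]
force: [-0.7, -0.7, 0.1]
finger_gap: 84.8
```

```bash
python3 -c "
from h import *
plan(504.3,386.5,-11,-13)"
```

```text
t 17.35 pos [508.4 388.9  42.3] grasp [505.8 389.4  95.2] yaw -13.1 tilt [ 0.0492 -0.0095] F [-0.7 -0.7  0.1] gap 84.8 j7 -1.26
dworld [ -1.5  -2.9 -53.3] dyaw 0.1 rows 2
[-0.04, 0.04, 0.66, -0.01]
[-0.04, 0.04, 0.66, -0.01]
```

>>> jog_arm(moves=[0,0,0,-0.9,0,0,0,0,-0.9,0,0,0,0,-0.9,0,0,0,0,0,0,0,0,0,0,0])

```text
time: 17.98
tcp_pos: [502.8, 391.2, 156.4]
tool_rot: [0.993, -0.113, 0.026, 0.001]
force: [1.3, -1.6, -0.1]
finger_gap: 85.5
```

```bash
python3 -c "
from h import *
plan(504.3,386.5,40,-13)"
```

```text
t 17.98 pos [502.8 391.2 156.4] grasp [500.  391.5 209.3] yaw -13.0 tilt [ 0.0523 -0.0073] F [ 1.3 -1.6 -0.1] gap 85.5 j7 -1.20
dworld [   4.3   -5.  -116.4] dyaw -0.0 rows 4
[-0.01, 0.03, 0.73, 0.0]
[-0.01, 0.03, 0.73, 0.0]
[-0.01, 0.03, 0.73, 0.0]
[-0.01, 0.03, 0.73, 0.0]
```

>>> jog_arm(moves=[0,0,0,0,0,0,0,0,0,0])

```text
time: 18.23
tcp_pos: [502.2, 390.7, 155.1]
tool_rot: [0.993, -0.113, 0.026, 0.001]
force: [0.4, -0.7, -0.4]
finger_gap: 85.4
```

```bash
python3 -c "
from h import *
plan(504.3,386.5,40,-13)"
```

```text
t 18.23 pos [502.2 390.7 155.1] grasp [499.5 391.1 208. ] yaw -13.0 tilt [ 0.0508 -0.0088] F [ 0.4 -0.7 -0.4] gap 85.4 j7 -1.20
dworld [   4.8   -4.6 -115.1] dyaw -0.0 rows 4
[-0.0, 0.02, 0.72, 0.0]
[-0.0, 0.02, 0.72, 0.0]
[-0.0, 0.02, 0.72, 0.0]
[-0.0, 0.02, 0.72, 0.0]
```

```bash
cat > t.py <<'E'
from h import *
import sys
n=int(sys.argv[1]) if len(sys.argv)>1 else 0
def pr():
    o,R=st(); print("%.2f"%o["time"],o["tcp_pos"].round(1),R[:2,2].round(4),"dq",np.abs(o["dq"]).max().round(3))
pr()
for i in range(n): capture("top"); pr()
E
python3 t.py 4
```

```text
18.23 [502.2 390.7 155.1] [ 0.0508 -0.0088] dq 0.007
18.27 [502.2 390.6 155.1] [ 0.0507 -0.0088] dq 0.004
18.32 [502.3 390.7 155.2] [ 0.0508 -0.0086] dq 0.004
18.38 [502.3 390.7 155.3] [ 0.0509 -0.0085] dq 0.004
18.43 [502.4 390.8 155.4] [ 0.0511 -0.0083] dq 0.002
```

>>> jog_arm(moves=[0,0.8,-0.2,0,0,0,0.8,-0.2,0,0,0,0.8,-0.2,0,0])

```text
time: 18.8
tcp_pos: [600.9, 394.2, 160.6]
tool_rot: [0.994, -0.111, 0.025, 0.001]
force: [1.1, -0.1, 0.1]
finger_gap: 85.6
```

```bash
python3 t.py 6
```

```text
18.80 [600.9 394.2 160.6] [ 0.0496 -0.008 ] dq 0.701
18.85 [605.8 392.4 160.2] [ 0.0525 -0.009 ] dq 0.101
18.90 [603.7 392.4 159.8] [ 0.0512 -0.0091] dq 0.079
18.95 [601.5 393.2 159.8] [ 0.0496 -0.0088] dq 0.048
19.00 [600.  393.9 159.9] [ 0.0488 -0.0084] dq 0.026
19.05 [599.2 394.3 160.1] [ 0.0486 -0.0082] dq 0.013
19.10 [599.  394.5 160.4] [ 0.0489 -0.008 ] dq 0.007
```

>>> jog_arm(moves=[0,-0.8,0.2,0,0,0,-0.8,0.2,0,0,0,-0.8,0.2,0,0])

```text
time: 19.48
tcp_pos: [496.6, 392.2, 155.4]
tool_rot: [0.994, -0.11, 0.025, 0.001]
force: [-0.5, 0.3, -0.3]
finger_gap: 85.1
```

```bash
python3 t.py 6
```

```text
19.48 [496.6 392.2 155.4] [ 0.049  -0.0074] dq 0.624
19.52 [491.2 393.2 155.5] [ 0.0458 -0.0075] dq 0.093
19.57 [493.5 393.4 155.9] [ 0.0471 -0.0072] dq 0.077
19.62 [496. 393. 156.] [ 0.0488 -0.0072] dq 0.052
19.68 [497.7 392.5 155.9] [ 0.0497 -0.0073] dq 0.031
19.73 [498.7 392.3 155.8] [ 0.05   -0.0074] dq 0.015
19.77 [499.1 392.1 155.5] [ 0.0498 -0.0076] dq 0.011
```

>>> jog_arm(moves=[0,-0.4,0,-0.8,0,0,-1,0,-1,0])

```text
time: 20.02
tcp_pos: [443.5, 401.9, 222.5]
tool_rot: [0.993, -0.114, 0.024, 0.004]
force: [-0.2, 0.6, -0.1]
finger_gap: 85.4
```

```bash
python3 t.py 1
```

```text
20.02 [443.5 401.9 222.5] [ 0.0467 -0.0127] dq 0.535
20.07 [437.6 406.8 228.3] [ 0.0481 -0.0058] dq 0.092
```

>>> jog_arm(moves=[0,0.4,0,0.4,0,0,0.6,0,0.6,0,0,0.3,0,0.3,0])

```text
time: 20.45
tcp_pos: [494.0, 395.9, 179.0]
tool_rot: [0.994, -0.111, 0.026, -0.001]
force: [0.1, -0.4, 0.3]
finger_gap: 85.3
```

```bash
python3 t.py 5
```

```text
20.45 [494.  395.9 179. ] [ 0.0517 -0.0029] dq 0.163
20.50 [495.  394.9 177.7] [ 0.0512 -0.0042] dq 0.036
20.55 [493.6 395.6 178.7] [ 0.0506 -0.0037] dq 0.036
20.60 [492.5 396.8 179.9] [ 0.0509 -0.0022] dq 0.028
20.65 [491.9 397.7 180.8] [ 0.0516 -0.0009] dq 0.023
20.70 [491.6 398.2 181.4] [ 0.0522 -0.0001] dq 0.014
```

```bash
cat > w.py <<'E'
from h import *
import sys
a=[float(v) for v in sys.argv[1:]]
for i in range(int(a[4]) if len(a)>4 else 0): capture("top")
plan(*a[:4])
E
python3 w.py 504.3 386.5 35 -13 0
```

```text
t 20.70 pos [491.6 398.2 181.4] grasp [488.8 398.3 234.3] yaw -12.6 tilt [ 0.0522 -0.0001] F [-0.4 -0.9  0.1] gap 85.6 j7 -1.20
dworld [  15.5  -11.8 -146.4] dyaw -0.4 rows 4
[0.06, 0.06, 0.92, 0.02]
[0.06, 0.06, 0.92, 0.02]
[0.06, 0.06, 0.92, 0.02]
[0.06, 0.06, 0.92, 0.02]
```

>>> jog_arm(moves=[0,0.06,0.06,0.9,0.02,0,0.06,0.06,0.9,0.02,0,0.06,0.06,0.85,0.02,0,0.03,0.03,0.5,0.02,0,0.02,0.02,0.2,0])

```text
time: 21.32
tcp_pos: [504.7, 393.1, 50.2]
tool_rot: [0.993, -0.11, 0.028, -0.007]
force: [0.2, 0.2, -0.2]
finger_gap: 85.4
```

```bash
python3 w.py 504.3 386.5 35 -13 4
```

```text
t 21.52 pos [505.6 393.5  51.6] grasp [502.5 393.  104.5] yaw -12.7 tilt [0.0593 0.0094] F [0.5 0.5 0. ] gap 85.6 j7 -1.26
dworld [  1.8  -6.5 -16.6] dyaw -0.3 rows 1
[0.06, 0.16, 0.42, 0.05]
```

>>> jog_arm(moves=[0,0,0,-1,0,0,0,0,-1,0,0,0,0,-1,0,0,0,0,0,0])

```text
time: 22.02
tcp_pos: [498.7, 394.3, 179.9]
tool_rot: [0.993, -0.11, 0.031, -0.011]
force: [0.3, 0.2, -0.8]
finger_gap: 85.4
```

```bash
python3 t.py 5
```

```text
22.02 [498.7 394.3 179.9] [0.0637 0.0142] dq 0.042
22.07 [498.1 393.5 178.1] [0.0617 0.0122] dq 0.04
22.12 [497.6 392.7 176.3] [0.0597 0.0102] dq 0.034
22.18 [497.2 392.1 175.1] [0.0582 0.0088] dq 0.022
22.23 [497.  391.9 174.4] [0.0573 0.008 ] dq 0.015
22.27 [497.  391.8 174.1] [0.0567 0.0076] dq 0.009
```

>>> jog_arm(moves=[0,0,0,-1,0,0,0,0,-1,0])

```text
time: 22.52
tcp_pos: [490.6, 389.1, 249.9]
tool_rot: [0.994, -0.11, 0.024, -0.003]
force: [-0.4, 1.1, -0.6]
finger_gap: 85.6
```

```bash
python3 t.py 6
```

```text
22.52 [490.6 389.1 249.9] [0.0486 0.0006] dq 0.711
22.57 [491.8 390.7 255.4] [0.0535 0.0051] dq 0.119
22.62 [492.  390.9 253.5] [0.0541 0.0056] dq 0.069
22.68 [491.6 390.2 251.3] [0.0524 0.0037] dq 0.05
22.73 [491.2 389.5 249.9] [0.0507 0.0021] dq 0.028
22.77 [490.9 389.1 249.1] [0.0497 0.001 ] dq 0.011
22.82 [490.7 388.9 248.7] [0.049  0.0005] dq 0.004
```

>>> jog_arm(moves=[0,0,0,1,0,0,0,0,1,0,0,0,0,1,0])

```text
time: 23.2
tcp_pos: [496.9, 389.1, 124.9]
tool_rot: [0.994, -0.11, 0.024, -0.003]
force: [0.1, 0.9, -0.1]
finger_gap: 85.6
```

```bash
python3 t.py 6
```

```text
23.20 [496.9 389.1 124.9] [0.0494 0.0012] dq 0.694
23.25 [494.8 386.6 119.1] [ 0.0433 -0.0043] dq 0.143
23.30 [494.8 386.7 121.7] [ 0.0433 -0.0046] dq 0.084
23.35 [495.9 388.1 124.6] [ 0.0461 -0.0018] dq 0.063
23.40 [496.9 389.4 126.8] [0.0488 0.0008] dq 0.036
23.45 [497.5 390.1 128.1] [0.0508 0.0026] dq 0.023
23.50 [497.9 390.5 128.8] [0.052  0.0036] dq 0.013
```

>>> jog_arm(moves=[0,0,0,-1,0,0,0,0,-1,0,0,0,0,-1,0])

```text
time: 23.88
tcp_pos: [491.3, 390.2, 254.5]
tool_rot: [0.994, -0.11, 0.026, -0.005]
force: [1.1, 1.0, -0.2]
finger_gap: 85.4
```

```bash
python3 t.py 6|tail -1
```

```text
24.18 [491.1 389.6 251.3] [0.0513 0.003 ] dq 0.015
```

>>> jog_arm(moves=[0,0,0,1,0,0,0,0,1,0,0,0,0,1,0])

```text
time: 24.55
tcp_pos: [498.1, 390.7, 129.7]
tool_rot: [0.994, -0.11, 0.026, -0.006]
force: [-0.3, -0.3, -0.3]
finger_gap: 85.4
```

```bash
python3 t.py 2|tail -1
```

```text
24.65 [496.1 388.3 126.4] [ 0.0477 -0.0003] dq 0.082
```

>>> jog_arm(moves=[0,0,0,-1,0,0,0,0,-1,0,0,0,0,-1,0])

```text
time: 25.02
tcp_pos: [488.5, 387.1, 248.2]
tool_rot: [0.994, -0.11, 0.021, 0.0]
force: [-0.6, 0.2, -0.8]
finger_gap: 85.7
```

```bash
python3 t.py 6|tail -1
```

```text
25.32 [488.6 386.8 245.6] [ 0.0406 -0.0059] dq 0.013
```

>>> jog_arm(moves=[0,0,0,1,0,0,0,0,1,0,0,0,0,1,0])

```text
time: 25.7
tcp_pos: [493.9, 386.5, 123.6]
tool_rot: [0.994, -0.11, 0.021, -0.0]
force: [-0.4, 0.1, 0.0]
finger_gap: 85.4
```

```bash
python3 t.py 2|tail -1
```

```text
25.80 [491.9 384.1 120.5] [ 0.0359 -0.0101] dq 0.082
```

>>> jog_arm(moves=[0,0,0,-1,0,0,0,0,-1,0,0,0,0,-1,0])

```text
time: 26.18
tcp_pos: [485.6, 384.0, 242.3]
tool_rot: [0.994, -0.109, 0.015, 0.006]
force: [0.1, 0.5, -0.2]
finger_gap: 85.6
```

```bash
python3 t.py 6|tail -1;python3 w.py 504.3 386.5 40 -13 0
```

```text
26.48 [485.7 383.7 239.7] [ 0.0283 -0.016 ] dq 0.014
t 26.48 pos [485.7 383.7 239.7] grasp [484.2 384.5 292.7] yaw -12.5 tilt [ 0.0283 -0.016 ] F [-0.9 -1.  -0.2] gap 85.4 j7 -1.16
dworld [  20.1    2.  -199.7] dyaw -0.5 rows 6
[0.05, -0.03, 0.83, 0.02]
[0.05, -0.03, 0.83, 0.02]
[0.05, -0.03, 0.83, 0.02]
[0.05, -0.03, 0.83, 0.02]
[0.05, -0.03, 0.83, 0.02]
[0.05, -0.03, 0.83, 0.02]
```

>>> jog_arm(moves=[0,0.05,-0.02,0.95,0.02,0,0.05,-0.02,0.95,0.02,0,0.05,-0.02,0.95,0.02,0,0.05,-0.02,0.95,0.02,0,0.05,-0.02,0.9,0.02])

```text
time: 27.1
tcp_pos: [500.8, 381.3, 45.6]
tool_rot: [0.993, -0.113, 0.014, 0.007]
force: [-0.7, -0.3, 0.7]
finger_gap: 85.4
```

```bash
python3 w.py 504.3 386.5 -11 -13 2
```

```text
t 27.20 pos [499.  379.2  43.1] grasp [497.9 380.4  96.1] yaw -13.0 tilt [ 0.021  -0.0221] F [ 0.   0.1 -0.2] gap 85.3 j7 -1.25
dworld [  6.4   6.1 -54.1] dyaw 0.0 rows 2
[0.04, -0.1, 0.68, -0.0]
[0.04, -0.1, 0.68, -0.0]
```

>>> jog_arm(moves=[0,0.1,-0.18,0,0])

```text
time: 27.32
tcp_pos: [504.5, 385.5, 43.7]
tool_rot: [0.993, -0.113, 0.012, 0.01]
force: [0.3, 0.1, -0.3]
finger_gap: 85.4
```

```bash
python3 w.py 504.3 386.5 -11 -13 4
```

```text
t 27.52 pos [505.1 386.2  44.4] grasp [503.9 387.3  97.4] yaw -13.0 tilt [ 0.0225 -0.0206] F [-0.5 -0.1  0.6] gap 85.2 j7 -1.24
dworld [  0.4  -0.8 -55.4] dyaw 0.0 rows 2
[-0.01, -0.0, 0.69, -0.0]
[-0.01, -0.0, 0.69, -0.0]
```

>>> jog_arm(moves=[0,0,0,0.5,0,0,0,0,0.5,0,0,0,0,0.3,0])

```text
time: 27.9
tcp_pos: [508.6, 387.2, -4.1]
tool_rot: [0.993, -0.113, 0.015, 0.006]
force: [-0.8, -0.7, 0.8]
finger_gap: 85.6
```

```bash
python3 w.py 504.3 386.5 -11 -13 2
```

```text
t 28.00 pos [508.1 386.8  -4.7] grasp [506.7 387.7  48.2] yaw -13.0 tilt [ 0.0272 -0.0168] F [-0.7  0.4  1. ] gap 85.4 j7 -1.27
dworld [-2.4 -1.2 -6.3] dyaw 0.0 rows 1
[-0.06, 0.04, 0.16, -0.01]
```

>>> jog_arm(moves=[0,-0.05,0.03,0.16,0,255,0,0,0,0,255,0,0,0.01,0,255,0,0,0.01,0,255,0,0,0,0])

```text
time: 28.62
tcp_pos: [506.6, 386.7, -9.4]
tool_rot: [0.993, -0.113, 0.016, 0.006]
force: [0.1, -0.3, -2.4]
finger_gap: 62.3
```

>>> jog_arm(moves=[255,0,0,0,0])

```text
time: 28.75
tcp_pos: [506.7, 386.7, -9.5]
tool_rot: [0.993, -0.113, 0.016, 0.006]
force: [1.1, -0.3, -1.9]
finger_gap: 61.9
```

```bash
python3 w.py 504.3 386.5 150 -13 0; python3 tipview.py pics/b2.png
```

```text
t 28.75 pos [506.7 386.7  -9.5] grasp [505.1 387.5  43.5] yaw -13.0 tilt [ 0.0295 -0.0151] F [ 1.1 -0.3 -1.9] gap 61.9 j7 -1.28
dworld [ -0.8  -1.  159.5] dyaw 0.0 rows 5
[0.02, 0.01, -0.8, -0.0]
[0.02, 0.01, -0.8, -0.0]
[0.02, 0.01, -0.8, -0.0]
[0.02, 0.01, -0.8, -0.0]
[0.02, 0.01, -0.8, -0.0]
28.75 [506.67912483 386.71535945  -9.50084559] [ 0.03  -0.015 -0.999] 61.880164155541515
```

View pics/b2.png

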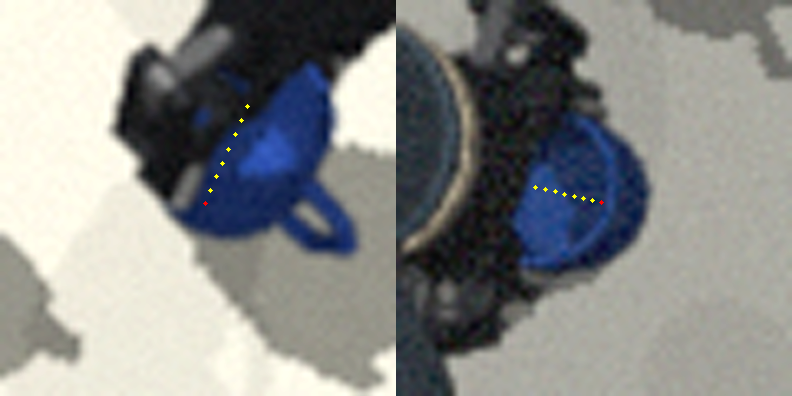

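>>> jog_arm(moves=[255,0.02,0,-0.6,0,255,0.02,0,-0.9,0,255,0.02,0,-0.9,0,255,0.02,0,-0.9,0,255,0.02,0.3,-0.7,0])

```text
time: 29.48
tcp_pos: [501.4, 375.9, 151.8]
tool_rot: [0.994, -0.113, 0.013, 0.008]
force: [0.4, -1.0, -2.7]
finger_gap: 62.1
```

```bash
python3 w.py 498 -117 150 -13 1
```

```text
t 29.52 pos [502.8 374.7 155.5] grasp [501.3 375.6 208.4] yaw -13.0 tilt [ 0.0277 -0.0177] F [ 1.  -1.   0.9] gap 61.9 j7 -1.18
dworld [  -3.3 -492.6   -5.5] dyaw 0.0 rows 13
[0.21, 0.92, 0.03, -0.0]
[0.21, 0.92, 0.03, -0.0]
[0.21, 0.92, 0.03, -0.0]
[0.21, 0.92, 0.03, -0.0]
[0.21, 0.92, 0.03, -0.0]
[0.21, 0.92, 0.03, -0.0]
[0.21, 0.92, 0.03, -0.0]
[0.21, 0.92, 0.03, -0.0]
[0.21, 0.92, 0.03, -0.0]
[0.21, 0.92, 0.03, -0.0]
[0.21, 0.92, 0.03, -0.0]
[0.21, 0.92, 0.03, -0.0]
[0.21, 0.92, 0.03, -0.0]
```

>>> jog_arm(moves=[255,0.22,0.98,0.02,0,255,0.22,0.98,0.02,0,255,0.22,0.98,0.02,0,255,0.22,0.98,0.02,0,255,0.22,0.98,0.02,0])

```text
time: 30.15
tcp_pos: [501.1, 171.8, 153.8]
tool_rot: [0.994, -0.111, 0.015, 0.006]
force: [0.3, -1.0, -1.0]
finger_gap: 61.9
```

>>> jog_arm(moves=[255,0.22,0.98,0.02,0,255,0.22,0.98,0.02,0,255,0.22,0.98,0.02,0,255,0.22,0.98,0.02,0,255,0.22,0.98,0.02,0])

```text
time: 30.78
tcp_pos: [499.7, -36.0, 151.1]
tool_rot: [0.994, -0.111, 0.015, 0.006]
force: [0.2, 1.1, -2.3]
finger_gap: 61.9
```

```bash
python3 w.py 498 -117 150 -13 0
```

```text
t 30.77 pos [499.7 -36.  151.1] grasp [498.1 -35.2 204.1] yaw -12.8 tilt [ 0.0285 -0.0149] F [ 0.2  1.1 -2.3] gap 61.9 j7 -0.45
dworld [ -0.1 -81.8  -1.1] dyaw -0.2 rows 3
[0.15, 0.67, 0.02, 0.01]
[0.15, 0.66, 0.02, 0.01]
[0.15, 0.66, 0.02, 0.01]
```

>>> jog_arm(moves=[255,0.2,0.9,0.02,0,255,0.16,0.7,0.02,0,255,0.06,0.25,0.01,0])

```text
time: 31.15
tcp_pos: [498.6, -117.2, 149.1]
tool_rot: [0.993, -0.114, 0.015, 0.006]
force: [0.6, 0.4, -2.3]
finger_gap: 62.2
```

```bash
python3 w.py 498 -117 40 -13 4
```

```text
t 31.35 pos [ 499.2 -114.   149.5] grasp [ 497.7 -113.2  202.4] yaw -12.8 tilt [ 0.0281 -0.0146] F [ 0.2  0.4 -1.6] gap 61.7 j7 -0.28
dworld [   0.3   -3.8 -109.5] dyaw -0.2 rows 3
[-0.02, 0.02, 0.91, 0.01]
[-0.02, 0.02, 0.91, 0.01]
[-0.02, 0.02, 0.91, 0.01]
```

>>> jog_arm(moves=[255,-0.02,0.02,0.9,0,255,-0.02,0.02,0.9,0,255,-0.02,0.02,0.7,0,255,0,0,0.3,0])

```text
time: 31.85
tcp_pos: [502.9, -110.4, 36.4]
tool_rot: [0.994, -0.107, 0.018, 0.004]
force: [0.2, 0.2, -1.6]
finger_gap: 62.0
```

```bash
python3 w.py 498 -117 1.5 -13 3
```

```text
t 32.00 pos [ 503.6 -111.2   37.8] grasp [ 501.7 -110.5   90.7] yaw -12.4 tilt [ 0.0354 -0.0128] F [ 0.  -0.2 -2.1] gap 61.9 j7 -0.37
dworld [ -3.7  -6.5 -36.3] dyaw -0.6 rows 1
[-0.09, 0.17, 0.9, 0.13]
```

>>> jog_arm(moves=[255,-0.06,0.17,0.3,0.1,255,-0.03,0,0.25,0,255,0,0,0.1,0])

```text
time: 32.38
tcp_pos: [501.0, -118.2, 12.3]
tool_rot: [0.993, -0.113, 0.02, 0.005]
force: [-0.7, -0.3, -1.6]
finger_gap: 62.1
```

```bash
python3 w.py 498 -117 1.5 -13 2
```

```text
t 32.48 pos [ 501.  -118.1   12.4] grasp [ 498.9 -117.4   65.4] yaw -12.9 tilt [ 0.0393 -0.0136] F [ 0.5  0.1 -2.3] gap 61.8 j7 -0.39
dworld [ -0.9   0.4 -10.9] dyaw -0.1 rows 1
[-0.03, -0.01, 0.27, 0.02]
```

>>> jog_arm(moves=[255,-0.02,0,0.12,0,255,0,0,0.06,0])

```text
time: 32.72
tcp_pos: [500.8, -118.0, 5.1]
tool_rot: [0.993, -0.113, 0.021, 0.005]
force: [-0.2, 0.9, -2.0]
finger_gap: 62.3
```

```bash
python3 tipview.py pics/b3.png; python3 w.py 498 -117 1.5 -13 0
```

```text
32.725 [ 500.83597048 -118.01692222    5.14621332] [ 0.04  -0.014 -0.999] 62.314601864785914
t 32.83 pos [ 500.9 -118.     5.2] grasp [ 498.8 -117.3   58.1] yaw -12.9 tilt [ 0.04   -0.0137] F [-0.1 -0.  -2.5] gap 61.9 j7 -0.40
dworld [-0.8  0.3 -3.7] dyaw -0.1 rows 1
[-0.02, -0.0, 0.09, 0.02]
```

View pics/b3.png

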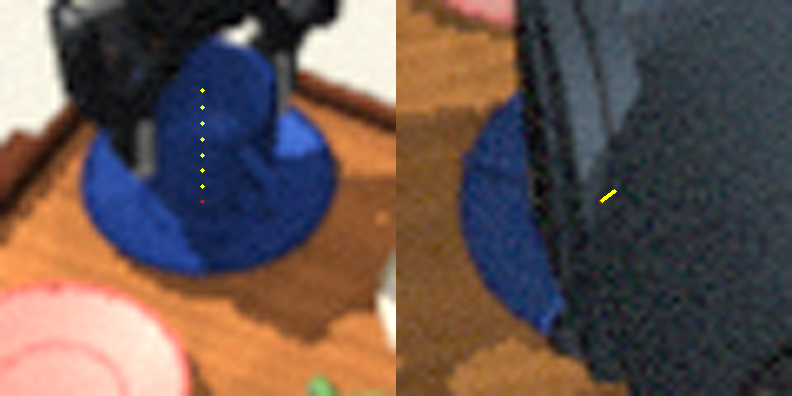

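Well placed over the saucer. Stepping down until contact.

>>> jog_arm(moves=[255,0,0,0.05,0,255,0,0,0.03,0])

```text
time: 33.08
tcp_pos: [501.2, -118.0, 2.0]
tool_rot: [0.993, -0.113, 0.021, 0.005]
force: [0.2, -0.3, -2.2]
finger_gap: 61.9
```

>>> jog_arm(moves=[255,0,0,0.03,0])

```text
time: 33.2
tcp_pos: [501.4, -117.9, 1.4]
tool_rot: [0.993, -0.112, 0.021, 0.005]
force: [-5.5, 1.2, 26.5]
finger_gap: 62.0
```

>>> jog_arm(moves=[255,0,0,-0.01,0,0,0,0,0,0,0,0,0,0,0,0,0,0,0,0])

```text
time: 33.7
tcp_pos: [502.0, -118.0, 2.3]
tool_rot: [0.993, -0.112, 0.022, 0.005]
force: [-0.5, 0.5, 0.2]
finger_gap: 85.6
```

>>> jog_arm(moves=[0,0.02,0,-0.5,0,0,0.02,0,-1,0,0,0,0,-1,0,0,0,0,-1,0])

```text
time: 34.2
tcp_pos: [495.6, -115.9, 142.9]
tool_rot: [0.994, -0.112, 0.018, 0.004]
force: [0.4, -0.4, 0.2]
finger_gap: 85.2
```

```bash
python3 t.py 6|tail -1; python3 - <<'E'
from h import *
import cv2
p=capture("scene"); cv2.imwrite("pics/s3.png",cv2.resize(np.ascontiguousarray(p["color"][140:270,220:400,::-1]),None,fx=4,fy=4,interpolation=cv2.INTER_CUBIC))
plan(354.2,321.5,160,0,step=42)
E
```

```text
34.50 [ 495.3 -116.   140.9] [ 0.0342 -0.0126] dq 0.012
t 34.55 pos [ 495.2 -115.9  140.7] grasp [ 493.4 -115.2  193.6] yaw -12.9 tilt [ 0.0337 -0.0124] F [-0.3  1.   0.3] gap 85.4 j7 -0.28
dworld [-139.2  436.7   19.3] dyaw 12.9 rows 11
[-0.53, -0.9, -0.07, -0.23]
[-0.51, -0.91, -0.07, -0.23]
[-0.49, -0.92, -0.07, -0.23]
[-0.47, -0.93, -0.07, -0.23]
[-0.45, -0.94, -0.07, -0.23]
[-0.43, -0.95, -0.07, -0.23]
[-0.41, -0.95, -0.07, -0.23]
[-0.39, -0.96, -0.07, -0.23]
[-0.37, -0.97, -0.07, -0.23]
[-0.35, -0.98, -0.07, -0.23]
[-0.33, -0.99, -0.07, -0.23]
```

View pics/s3.png

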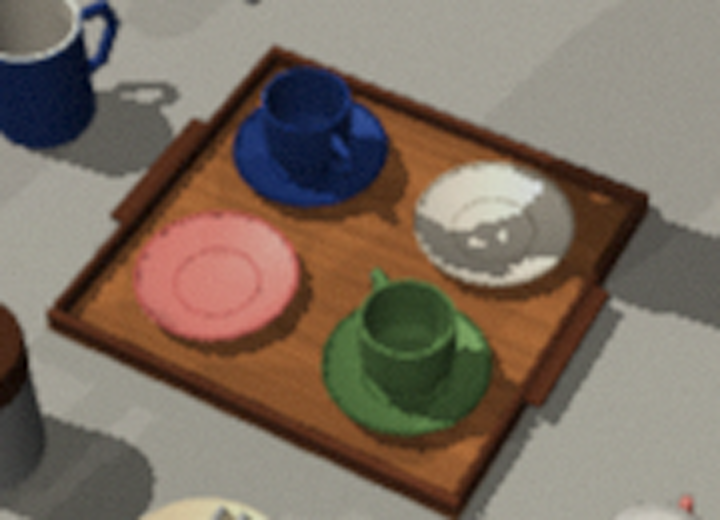

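>>> jog_arm(moves=[0,-0.53,-0.9,-0.07,-0.23,0,-0.51,-0.91,-0.07,-0.23,0,-0.49,-0.92,-0.07,-0.23,0,-0.47,-0.93,-0.07,-0.23,0,-0.45,-0.94,-0.07,-0.23])

```text
time: 35.17
tcp_pos: [428.6, 85.6, 144.9]
tool_rot: [0.998, -0.064, 0.012, 0.006]
force: [0.6, 0.5, 0.2]
finger_gap: 85.7
```

>>> jog_arm(moves=[0,-0.43,-0.95,-0.07,-0.23,0,-0.41,-0.95,-0.07,-0.23,0,-0.39,-0.96,-0.07,-0.23,0,-0.35,-0.9,-0.05,-0.23,0,-0.2,-0.5,-0.03,-0.23])

```text
time: 35.8
tcp_pos: [367.5, 268.0, 148.4]
tool_rot: [1.0, -0.01, 0.008, 0.008]
force: [0.1, -0.3, -0.0]
finger_gap: 85.1
```

```bash
python3 t.py 1;python3 w.py 354.2 321.5 45 0 0
```

```text
35.80 [367.5 268.  148.4] [ 0.0156 -0.0155] dq 0.326
35.85 [366.6 270.6 148.5] [ 0.0155 -0.0135] dq 0.052
t 35.85 pos [366.6 270.6 148.5] grasp [365.8 271.3 201.5] yaw -1.0 tilt [ 0.0155 -0.0135] F [-0.8  3.9  0.8] gap 85.6 j7 -1.04
dworld [ -11.6   50.2 -103.5] dyaw 1.0 rows 4
[-0.09, -0.32, 0.64, -0.05]
[-0.09, -0.32, 0.64, -0.05]
[-0.09, -0.32, 0.64, -0.05]
[-0.08, -0.32, 0.64, -0.05]
```

>>> jog_arm(moves=[0,-0.15,-0.65,0,-0.1,0,-0.12,-0.5,0.3,-0.1,0,-0.03,-0.1,0.9,0,0,0,0,0.9,0,0,0,0,0.4,0])

```text
time: 36.48
tcp_pos: [354.8, 319.9, 41.2]
tool_rot: [1.0, 0.001, 0.005, 0.008]
force: [-0.3, -0.8, 1.3]
finger_gap: 85.4
```

```bash
python3 w.py 354.2 321.5 -11 0 2
```

```text
t 36.58 pos [354.6 319.6  41.3] grasp [354.1 320.5  94.3] yaw 0.1 tilt [ 0.0099 -0.0172] F [0.2 1.4 0.4] gap 85.5 j7 -1.26
dworld [  0.1   1.  -52.3] dyaw -0.1 rows 2
[-0.0, -0.02, 0.65, 0.01]
[-0.0, -0.02, 0.65, 0.01]
```

Good alignment and small tilt. Going down.

>>> jog_arm(moves=[0,0,-0.01,0.6,0,0,0,-0.01,0.5,0,0,0,0,0.15,0])

```text
time: 36.95
tcp_pos: [355.9, 319.6, -9.0]
tool_rot: [1.0, 0.001, 0.005, 0.008]
force: [0.5, -1.1, 0.6]
finger_gap: 85.5
```

```bash
python3 w.py 354.2 321.5 -11 0 2
```

```text
t 37.05 pos [356.1 319.7  -8.6] grasp [355.5 320.6  44.4] yaw 0.1 tilt [ 0.0107 -0.0165] F [-0.   0.2  0.7] gap 85.3 j7 -1.33
dworld [-1.3  0.9 -2.4] dyaw -0.1 rows 1
[-0.03, -0.02, 0.06, 0.01]
```

>>> jog_arm(moves=[0,-0.03,-0.02,0.06,0,255,0,0,0,0,255,0,0,0,0,255,0,0,0,0,255,0,0,0,0])

```text
time: 37.67
tcp_pos: [355.7, 321.2, -8.9]
tool_rot: [1.0, 0.0, 0.007, 0.007]
force: [-0.2, 0.3, -2.5]
finger_gap: 62.0
```

>>> jog_arm(moves=[255,0,0,0,0])

```text
time: 37.8
tcp_pos: [355.7, 321.1, -8.9]
tool_rot: [1.0, 0.0, 0.006, 0.007]
force: [0.5, 0.4, -2.2]
finger_gap: 62.1
```

```bash
python3 w.py 354.2 321.5 150 0 0; python3 tipview.py pics/p2.png
```

```text
t 37.80 pos [355.7 321.1  -8.9] grasp [355.  321.9  44.1] yaw 0.0 tilt [ 0.013  -0.0146] F [ 0.5  0.4 -2.2] gap 62.1 j7 -1.34
dworld [ -0.8  -0.4 158.9] dyaw -0.0 rows 5
[0.01, 0.01, -0.79, 0.0]
[0.01, 0.01, -0.79, 0.0]
[0.01, 0.01, -0.79, 0.0]
[0.01, 0.01, -0.79, 0.0]
[0.01, 0.01, -0.79, 0.0]
37.8 [355.71585158 321.11569973  -8.88997589] [ 0.013 -0.015 -1.   ] 62.06151791507825
```

View pics/p2.png

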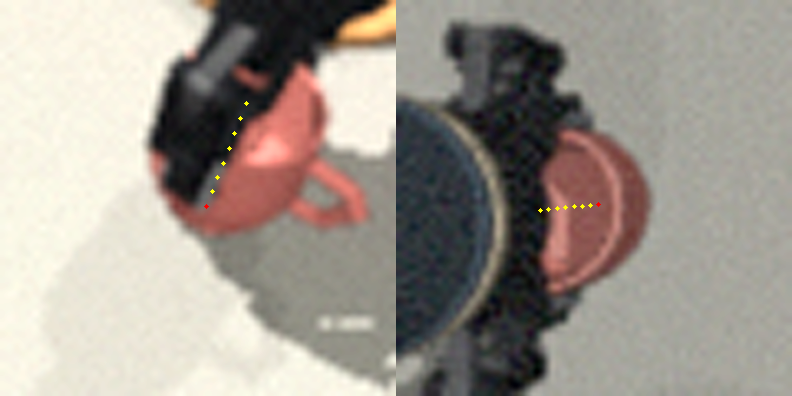

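>>> jog_arm(moves=[255,0.01,0,-0.6,0,255,0.01,0,-0.9,0,255,0.01,0,-0.9,0,255,0.01,0,-0.9,0,255,0.3,0.4,-0.8,0])

```text
time: 38.52
tcp_pos: [364.9, 307.1, 157.8]
tool_rot: [1.0, 0.002, 0.004, 0.009]
force: [0.6, 0.1, -0.9]
finger_gap: 61.9
```

```bash
python3 w.py 627 -83.5 150 0 0
```

```text
t 38.52 pos [364.9 307.1 157.8] grasp [364.5 308.1 210.8] yaw 0.3 tilt [ 0.0074 -0.0184] F [ 0.6  0.1 -0.9] gap 61.9 j7 -1.08
dworld [ 262.5 -391.6   -7.8] dyaw -0.3 rows 13
[0.5, 0.75, 0.03, 0.0]
[0.5, 0.75, 0.03, 0.0]
[0.5, 0.75, 0.03, 0.0]
[0.5, 0.75, 0.03, 0.0]
[0.5, 0.75, 0.03, 0.0]
[0.5, 0.75, 0.03, 0.0]
[0.5, 0.75, 0.03, 0.0]
[0.5, 0.75, 0.03, 0.0]
[0.5, 0.75, 0.03, 0.0]
[0.5, 0.75, 0.03, 0.0]
[0.5, 0.75, 0.03, 0.0]
[0.5, 0.75, 0.03, 0.0]
[0.5, 0.75, 0.03, 0.0]
```

>>> jog_arm(moves=[255,0.6,0.9,0.02,0,255,0.6,0.9,0.02,0,255,0.6,0.9,0.02,0,255,0.6,0.9,0.02,0,255,0.6,0.9,0.02,0])

```text
time: 39.15
tcp_pos: [489.1, 125.4, 161.0]
tool_rot: [1.0, 0.005, 0.006, 0.007]
force: [0.7, 0.3, -2.8]
finger_gap: 61.6
```

>>> jog_arm(moves=[255,0.6,0.9,0.02,0,255,0.6,0.9,0.02,0,255,0.6,0.9,0.02,0,255,0.5,0.8,0.02,0,255,0.3,0.5,0.02,0])

```text
time: 39.78
tcp_pos: [597.0, -41.8, 159.4]
tool_rot: [1.0, 0.004, 0.005, 0.008]
force: [0.1, 0.2, -1.0]
finger_gap: 62.1
```

```bash
python3 w.py 627 -83.5 45 0 3
```

```text
t 39.92 pos [596.4 -41.  159.2] grasp [595.9 -40.2 212.2] yaw 0.4 tilt [ 0.0098 -0.015 ] F [-0.4  0.8 -1.7] gap 61.9 j7 -0.26
dworld [  31.1  -43.3 -114.2] dyaw -0.4 rows 4
[0.19, 0.26, 0.72, 0.02]
[0.19, 0.26, 0.72, 0.02]
[0.19, 0.26, 0.72, 0.02]
[0.19, 0.26, 0.72, 0.02]
```

>>> jog_arm(moves=[255,0.4,0.55,0.3,0.02,255,0.3,0.4,0.8,0.02,255,0.05,0.08,0.9,0,255,0,0,0.6,0,255,0,0,0.2,0])

```text
time: 40.55
tcp_pos: [629.0, -82.2, 44.7]
tool_rot: [1.0, 0.004, 0.005, 0.007]
force: [0.4, 0.1, -1.3]
finger_gap: 62.3
```

```bash
python3 w.py 627 -83.5 12 0 2
```

```text
t 40.65 pos [629.4 -82.1  45.6] grasp [628.8 -81.4  98.6] yaw 0.4 tilt [ 0.0116 -0.014 ] F [-0.5 -0.  -2.1] gap 61.3 j7 -0.25
dworld [ -1.8  -2.1 -33.6] dyaw -0.4 rows 1
[-0.06, 0.04, 0.84, 0.09]
```

>>> jog_arm(moves=[255,-0.06,0.05,0.4,0.05,255,0,0,0.35,0,255,0,0,0.1,0])

```text
time: 41.02
tcp_pos: [628.8, -84.5, 11.8]
tool_rot: [1.0, 0.002, 0.008, 0.007]
force: [0.6, 0.1, -2.0]
finger_gap: 62.1
```

```bash
python3 w.py 627 -83.5 2.1 0 2; python3 tipview.py pics/p3.png
```

```text
t 41.12 pos [628.9 -84.5  12.1] grasp [628.1 -83.8  65.1] yaw 0.2 tilt [ 0.0153 -0.0144] F [ 0.2 -0.7 -1.4] gap 61.7 j7 -0.27
dworld [ -1.1   0.3 -10. ] dyaw -0.2 rows 1
[-0.03, -0.01, 0.25, 0.04]
41.125 [628.87265449 -84.51899876  12.12721801] [ 0.015 -0.014 -1.   ] 61.73930699906541
```

View pics/p3.png

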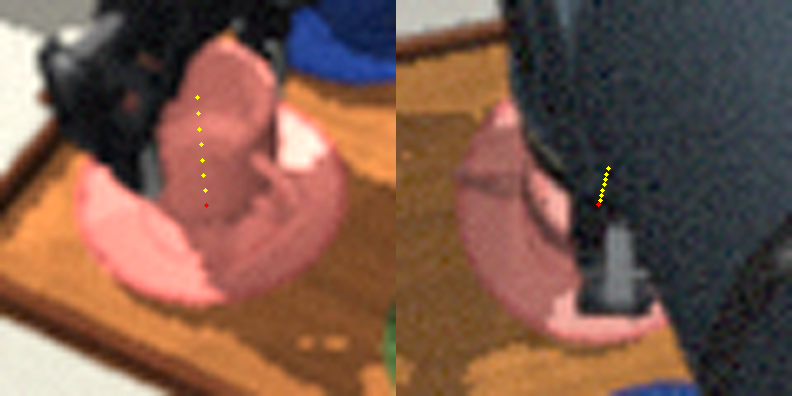

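>>> jog_arm(moves=[255,-0.02,0,0.12,0,255,0,0,0.06,0,255,0,0,0.03,0])

```text
time: 41.6
tcp_pos: [629.4, -84.7, 4.9]
tool_rot: [1.0, 0.002, 0.009, 0.007]
force: [0.4, 0.6, -1.9]
finger_gap: 61.7
```

>>> jog_arm(moves=[255,0,0,0.03,0])

```text
time: 41.72
tcp_pos: [629.4, -84.7, 3.6]
tool_rot: [1.0, 0.002, 0.009, 0.007]
force: [-0.3, -0.8, -1.5]
finger_gap: 61.6
```

>>> jog_arm(moves=[255,0,0,0.03,0])

```text
time: 41.85
tcp_pos: [629.5, -84.7, 2.4]
tool_rot: [1.0, 0.002, 0.009, 0.007]
force: [0.3, -0.5, -1.9]
finger_gap: 61.5
```

>>> jog_arm(moves=[255,0,0,0.02,0])

```text
time: 41.98
tcp_pos: [629.5, -84.7, 1.9]
tool_rot: [1.0, 0.002, 0.009, 0.007]
force: [-3.4, 0.0, 8.9]
finger_gap: 62.0
```

>>> jog_arm(moves=[255,0,0,0.02,0,255,0,0,0,0,0,0,0,0,0,0,0,0,0,0,0,0,0,0,0])

```text
time: 42.6
tcp_pos: [630.1, -84.7, 2.3]
tool_rot: [1.0, 0.002, 0.01, 0.008]
force: [-1.3, 0.3, -0.2]
finger_gap: 85.5
```

>>> jog_arm(moves=[0,0,0,-0.5,0,0,0,0,-1,0,0,0,0,-1,0,0,0,0,-1,0])

```text
time: 43.1
tcp_pos: [625.1, -82.5, 142.3]
tool_rot: [1.0, 0.002, 0.006, 0.007]
force: [1.1, 0.1, 0.3]
finger_gap: 85.2
```

```bash
python3 t.py 6|tail -1; python3 - <<'E'
from h import *
import cv2
p=capture("scene"); cv2.imwrite("pics/s4.png",cv2.resize(np.ascontiguousarray(p["color"][100:270,200:400,::-1]),None,fx=3.5,fy=3.5,interpolation=cv2.INTER_CUBIC))
plan(376.2,-326.1,160,76,step=42)
E
```

```text
43.40 [624.7 -82.6 140.2] [ 0.0113 -0.0142] dq 0.011
t 43.45 pos [624.6 -82.6 139.9] grasp [624.  -81.9 192.9] yaw 0.2 tilt [ 0.0108 -0.0141] F [-0.2  0.1  0. ] gap 85.4 j7 -0.20
dworld [-247.8 -244.2   20.1] dyaw 75.8 rows 16
[-0.39, 0.38, -0.03, -0.95]
[-0.42, 0.35, -0.03, -0.95]
[-0.45, 0.31, -0.03, -0.95]
[-0.47, 0.27, -0.03, -0.95]
[-0.49, 0.23, -0.03, -0.95]
[-0.51, 0.19, -0.03, -0.95]
[-0.52, 0.15, -0.03, -0.95]
[-0.53, 0.11, -0.03, -0.95]
[-0.54, 0.06, -0.03, -0.95]
[-0.54, 0.02, -0.03, -0.95]
[-0.54, -0.03, -0.03, -0.95]
[-0.54, -0.07, -0.03, -0.95]
[-0.53, -0.12, -0.03, -0.95]
[-0.52, -0.16, -0.03, -0.95]
[-0.5, -0.2, -0.03, -0.95]
[-0.49, -0.24, -0.03, -0.95]
```

View pics/s4.png

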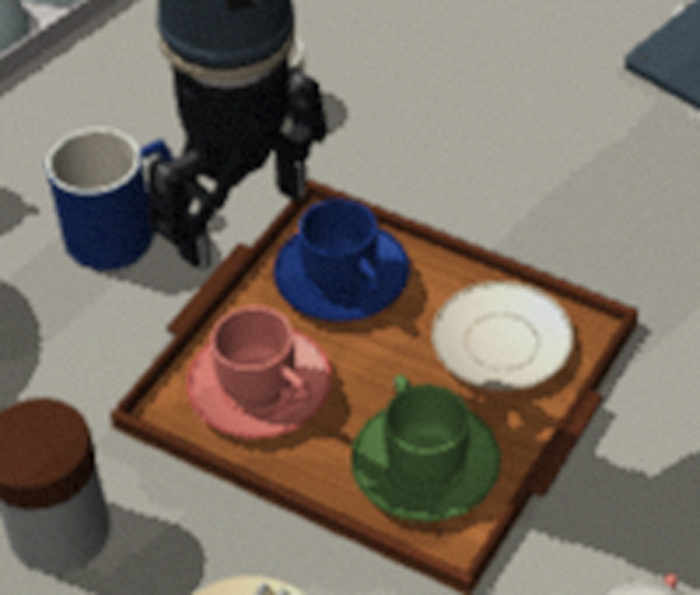

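>>> jog_arm(moves=[0,-0.39,0.38,-0.05,-0.95,0,-0.42,0.35,-0.05,-0.95,0,-0.45,0.31,-0.05,-0.95,0,-0.47,0.27,-0.05,-0.95,0,-0.49,0.23,-0.05,-0.95])

```text
time: 44.08
tcp_pos: [543.0, -158.7, 144.2]
tool_rot: [0.976, 0.216, -0.0, 0.005]
force: [0.7, 0.0, -0.4]
finger_gap: 85.5
```

>>> jog_arm(moves=[0,-0.51,0.19,-0.03,-0.95,0,-0.52,0.15,-0.03,-0.95,0,-0.53,0.11,-0.03,-0.95,0,-0.54,0.06,-0.03,-0.95,0,-0.54,0.02,-0.03,-0.95])

```text
time: 44.7
tcp_pos: [462.3, -238.4, 145.8]
tool_rot: [0.908, 0.419, -0.005, 0.001]
force: [0.0, 0.3, 0.2]
finger_gap: 85.1
```

```bash
python3 w.py 376.2 -326.1 160 76 0
```

```text
t 44.70 pos [ 462.3 -238.4  145.8] grasp [ 462.7 -238.1  198.8] yaw 49.5 tilt [-0.0072 -0.0063] F [0.  0.3 0.2] gap 85.1 j7 0.87
dworld [-86.5 -88.   14.2] dyaw 26.5 rows 6
[-0.51, -0.04, -0.05, -0.88]
[-0.51, -0.08, -0.05, -0.88]
[-0.5, -0.11, -0.05, -0.88]
[-0.49, -0.15, -0.05, -0.88]
[-0.48, -0.19, -0.05, -0.88]
[-0.46, -0.23, -0.05, -0.88]
```

>>> jog_arm(moves=[0,-0.51,-0.04,0,-0.88,0,-0.51,-0.08,0,-0.88,0,-0.5,-0.11,0,-0.88,0,-0.45,-0.15,0,-0.88,0,-0.35,-0.15,0,-0.88])

```text
time: 45.32
tcp_pos: [389.4, -307.8, 142.0]
tool_rot: [0.808, 0.59, -0.006, -0.004]
force: [-0.3, -0.7, -0.5]
finger_gap: 85.5
```

```bash
python3 w.py 376.2 -326.1 45 76 2
```

```text
t 45.42 pos [ 388.6 -308.5  141.8] grasp [ 389.3 -308.5  194.8] yaw 72.0 tilt [-0.015  -0.0003] F [-0.2  0.   0.3] gap 85.3 j7 1.39
dworld [-13.1 -17.6 -96.8] dyaw 4.0 rows 3
[-0.17, -0.05, 0.81, -0.26]
[-0.17, -0.05, 0.81, -0.26]
[-0.17, -0.06, 0.81, -0.26]
```

>>> jog_arm(moves=[0,-0.35,-0.12,0.3,-0.4,0,-0.12,-0.04,0.8,-0.3,0,-0.03,0,0.9,-0.1,0,0,0,0.4,0])

```text
time: 45.92
tcp_pos: [377.5, -324.2, 43.2]
tool_rot: [0.789, 0.614, -0.005, -0.004]
force: [0.2, 0.8, -0.3]
finger_gap: 85.3
```

```bash
python3 w.py 376.2 -326.1 -10 76 2
```

```text
t 46.02 pos [ 377.6 -324.1   43.7] grasp [ 378.3 -324.2   96.7] yaw 75.8 tilt [-0.0126  0.0012] F [1.  0.3 0.5] gap 85.5 j7 1.34
dworld [ -2.1  -1.9 -53.7] dyaw 0.2 rows 2
[-0.03, -0.01, 0.67, -0.02]
[-0.03, -0.01, 0.67, -0.02]
```

>>> jog_arm(moves=[0,-0.06,-0.03,0.6,0,0,0,0,0.5,0,0,0,0,0.18,0])

```text
time: 46.4
tcp_pos: [378.9, -326.8, -5.3]
tool_rot: [0.789, 0.614, -0.004, -0.002]
force: [0.7, -0.2, 0.4]
finger_gap: 85.7
```

```bash
python3 w.py 376.2 -326.1 -10 76 2
```

```text
t 46.50 pos [ 378.8 -326.8   -5.2] grasp [ 379.2 -326.7   47.8] yaw 75.8 tilt [-0.008  -0.0021] F [1.1 0.2 0.5] gap 85.3 j7 1.25
dworld [-3.   0.6 -4.8] dyaw 0.2 rows 1
[-0.0, -0.08, 0.12, -0.05]
```

>>> jog_arm(moves=[0,0,-0.07,0.12,0,255,0,0,0,0,255,0,0,0,0,255,0,0,0,0,255,0,0,0,0])

```text
time: 47.12
tcp_pos: [376.9, -327.0, -7.9]
tool_rot: [0.79, 0.614, -0.004, 0.0]
force: [-0.2, -0.6, -1.6]
finger_gap: 61.7
```

>>> jog_arm(moves=[255,0,0,0,0])

```text
time: 47.25
tcp_pos: [376.8, -326.9, -7.9]
tool_rot: [0.79, 0.614, -0.004, -0.0]
force: [0.3, 0.4, -0.2]
finger_gap: 61.4
```

```bash
python3 w.py 376.2 -326.1 150 76 0; python3 tipview.py pics/w2.png
```

```text
t 47.25 pos [ 376.8 -326.9   -7.9] grasp [ 377.2 -326.7   45. ] yaw 75.7 tilt [-0.0058 -0.0044] F [ 0.3  0.4 -0.2] gap 61.4 j7 1.24
dworld [ -1.    0.6 157.9] dyaw 0.3 rows 5
[-0.0, -0.01, -0.79, -0.01]
[-0.0, -0.01, -0.79, -0.01]
[-0.0, -0.01, -0.79, -0.01]
[-0.0, -0.01, -0.79, -0.01]
[-0.0, -0.01, -0.79, -0.01]
47.25 [ 376.8492246  -326.94426726   -7.94888844] [-0.006 -0.004 -1.   ] 61.389990397340995
```

View pics/w2.png

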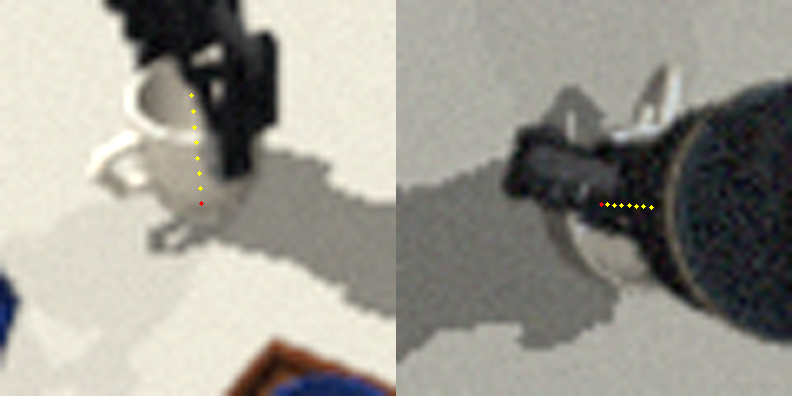

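>>> jog_arm(moves=[255,0,0,-0.6,0,255,0,0,-0.9,0,255,0,0,-0.9,0,255,0,0,-0.9,0,255,0.4,0,-0.8,0])

```text
time: 47.98
tcp_pos: [379.7, -310.0, 158.0]
tool_rot: [0.79, 0.613, -0.004, -0.003]
force: [0.4, -0.4, -1.9]
finger_gap: 61.9
```

```bash
python3 w.py 462.3 30 150 76 0
```

```text
t 47.98 pos [ 379.7 -310.   158. ] grasp [ 380.3 -310.   211. ] yaw 75.7 tilt [-0.0109  0.0003] F [ 0.4 -0.4 -1.9] gap 61.9 j7 1.48
dworld [ 82. 340.  -8.] dyaw 0.3 rows 10
[0.87, -0.01, 0.02, -0.01]
[0.87, -0.01, 0.02, -0.01]
[0.87, -0.01, 0.02, -0.01]
[0.87, -0.01, 0.02, -0.01]
[0.87, -0.01, 0.02, -0.01]
[0.87, -0.01, 0.02, -0.01]
[0.87, -0.01, 0.02, -0.01]
[0.87, -0.01, 0.02, -0.01]
[0.87, -0.01, 0.02, -0.01]
[0.87, -0.01, 0.02, -0.01]
```

>>> jog_arm(moves=[255,0.9,-0.01,0.01,0,255,0.9,-0.01,0.01,0,255,0.9,-0.01,0.01,0,255,0.9,-0.01,0.01,0,255,0.9,-0.01,0.01,0])

```text
time: 48.6
tcp_pos: [424.2, -132.6, 157.9]
tool_rot: [0.791, 0.611, -0.004, -0.001]
force: [0.6, -1.2, -0.7]
finger_gap: 61.6
```

>>> jog_arm(moves=[255,0.9,-0.01,0.01,0,255,0.9,-0.01,0.01,0,255,0.8,-0.01,0.01,0,255,0.6,0,0.01,0,255,0.2,0,0,0])

```text
time: 49.22
tcp_pos: [457.7, 5.9, 155.6]
tool_rot: [0.79, 0.613, -0.004, -0.001]
force: [0.3, -0.3, -1.1]
finger_gap: 61.6
```

```bash
python3 w.py 462.3 30 45 76 4
```

```text
t 49.42 pos [457.2   3.4 155.4] grasp [457.6   3.6 208.4] yaw 75.4 tilt [-0.0074 -0.0047] F [-0.  0. -1.] gap 61.6 j7 0.77
dworld [   4.7   26.4 -110.4] dyaw 0.6 rows 3
[0.23, -0.01, 0.92, -0.04]
[0.23, -0.01, 0.92, -0.04]
[0.23, -0.01, 0.92, -0.04]
```

>>> jog_arm(moves=[255,0.5,-0.02,0.2,-0.1,255,0.2,-0.01,0.8,0,255,0,0,0.9,0,255,0,0,0.6,0,255,0,0,0.2,0])

```text
time: 50.05
tcp_pos: [462.9, 23.1, 44.7]
tool_rot: [0.792, 0.611, -0.005, 0.001]
force: [-0.1, 0.2, -0.7]
finger_gap: 61.7
```

```bash
python3 w.py 462.3 30 13 76 3
```

```text
t 50.20 pos [463.8  23.9  46.1] grasp [464.   24.3  99.1] yaw 75.3 tilt [-0.0043 -0.0075] F [-0.   0.3 -1.1] gap 61.6 j7 0.52
dworld [ -1.7   5.7 -33.1] dyaw 0.7 rows 1
[0.13, -0.08, 0.83, -0.14]
```

>>> jog_arm(moves=[255,0.13,-0.06,0.4,-0.1,255,0,0,0.3,0,255,0,0,0.1,0])

```text
time: 50.58
tcp_pos: [465.2, 28.6, 15.9]
tool_rot: [0.79, 0.614, -0.002, 0.003]
force: [-0.1, -0.9, -1.6]
finger_gap: 61.7
```

```bash
python3 w.py 462.3 30 3.1 76 2; python3 tipview.py pics/w3.png
```

```text
t 50.67 pos [465.2  28.7  16.1] grasp [465.1  29.1  69. ] yaw 75.7 tilt [ 0.0011 -0.0077] F [-0.4 -0.1 -0.8] gap 61.8 j7 0.45
dworld [ -2.8   0.9 -13. ] dyaw 0.3 rows 1
[0.01, -0.07, 0.32, -0.06]
50.675 [465.18757525  28.74064723  16.05080428] [ 0.001 -0.008 -1.   ] 61.808148057947086
```

View pics/w3.png

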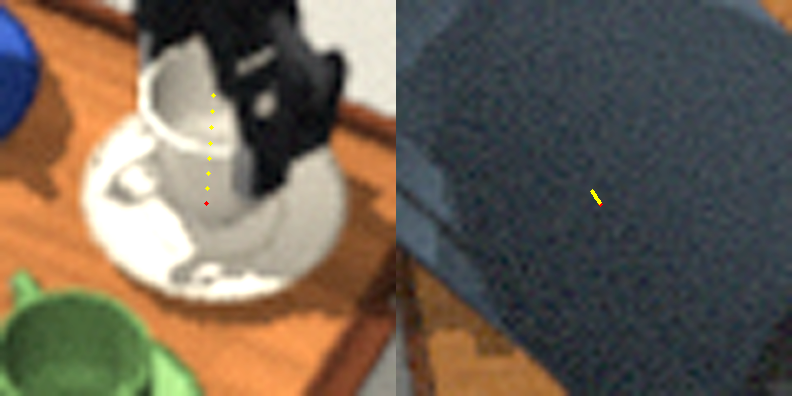

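>>> jog_arm(moves=[255,0.01,-0.07,0.15,0,255,0,0,0.1,0])

```text
time: 51.02
tcp_pos: [463.0, 29.8, 6.4]
tool_rot: [0.79, 0.613, -0.001, 0.004]
force: [0.3, 1.0, -2.1]
finger_gap: 61.7
```

>>> jog_arm(moves=[255,0,0,0.04,0,255,0,0,0.02,0])

```text
time: 51.28
tcp_pos: [462.8, 29.9, 3.5]
tool_rot: [0.79, 0.614, -0.001, 0.004]
force: [-0.1, -0.3, -1.8]
finger_gap: 61.7
```

```bash
python3 w.py 462.3 30 3.1 76 0
```

```text
t 51.27 pos [462.8  29.9   3.5] grasp [462.7  30.3  56.5] yaw 75.7 tilt [ 0.0022 -0.0076] F [-0.1 -0.3 -1.8] gap 61.7 j7 0.41
dworld [-0.4 -0.3 -0.4] dyaw 0.3 rows 1
[-0.01, -0.01, 0.01, -0.06]
```

>>> jog_arm(moves=[255,0,0,0.03,0])

```text
time: 51.4
tcp_pos: [463.2, 29.8, 2.6]
tool_rot: [0.79, 0.614, -0.001, 0.004]
force: [-4.4, -2.0, 25.5]
finger_gap: 61.7
```

>>> jog_arm(moves=[255,0,0,0.02,0])

```text
time: 51.52
tcp_pos: [463.4, 29.7, 2.6]
tool_rot: [0.79, 0.614, -0.001, 0.005]
force: [-6.1, -1.1, 23.6]
finger_gap: 61.8
```

>>> jog_arm(moves=[255,0,0,-0.01,0,0,0,0,0,0,0,0,0,0,0,0,0,0,0,0])

```text
time: 52.02
tcp_pos: [463.8, 29.8, 3.4]
tool_rot: [0.79, 0.614, -0.001, 0.005]
force: [0.1, 1.0, -0.0]
finger_gap: 85.0
```

>>> jog_arm(moves=[0,0,0,-0.5,0,0,0,0,-1,0,0,0,0,-1,0,0,0,0,-1,0,0,0,0,-0.8,0])

```text
time: 52.65
tcp_pos: [461.1, 31.3, 177.9]
tool_rot: [0.789, 0.614, -0.003, 0.002]
force: [0.8, -0.4, 0.3]
finger_gap: 85.3
```

>>> jog_arm(moves=[0,-1,0,0,0,0,-1,0,0,0,0,-1,0,0,0,0,-1,0,0,0,0,-1,0,0,0])

```text
time: 53.28
tcp_pos: [413.5, -164.9, 182.4]
tool_rot: [0.787, 0.616, -0.0, 0.005]
force: [0.2, 0.7, -0.4]
finger_gap: 85.2
```

>>> jog_arm(moves=[0,-1,0,0,0,0,-1,0,0,0,0,-1,0,0,0,0,-0.8,0,0,0,0,-0.4,0,0,0])

```text
time: 53.9
tcp_pos: [369.7, -335.1, 183.1]
tool_rot: [0.788, 0.615, -0.001, 0.005]
force: [0.1, 0.4, 0.2]
finger_gap: 85.3
```

```bash
python3 t.py 4|tail -1; python3 - <<'E'
from tri import *
import cv2
W={'pink':(627,-83.5),'green':(595.5,67),'blue':(498,-117),'white':(461.5,30)}
for n,(a,b,c,d) in(("scene",(120,270,200,420)),("top",(110,250,230,410))):
    p=capture(n); img=np.ascontiguousarray(p["color"][:,:,::-1]); f=3.6
    im=cv2.resize(img[a:b,c:d],None,fx=f,fy=f,interpolation=cv2.INTER_CUBIC)
    for k,w in W.items():
        for r,z in((32,73),(58,19)):
            P=np.array([proj(p,np.array([w[0]+r*np.cos(t),w[1]+r*np.sin(t),z])) for t in np.linspace(0,6.28,50)])
            cv2.polylines(im,[((P-[c,a]+.5)*f).astype(int)],True,(0,255,255),1)
    cv2.imwrite(f"pics/f_{n}.png",im); cv2.imwrite(f"pics/full_{n}.png",img)
E
```

```text
54.10 [ 371.  -332.4  183.4] [ 0.0053 -0.0075] dq 0.014
```

View pics/f_scene.png

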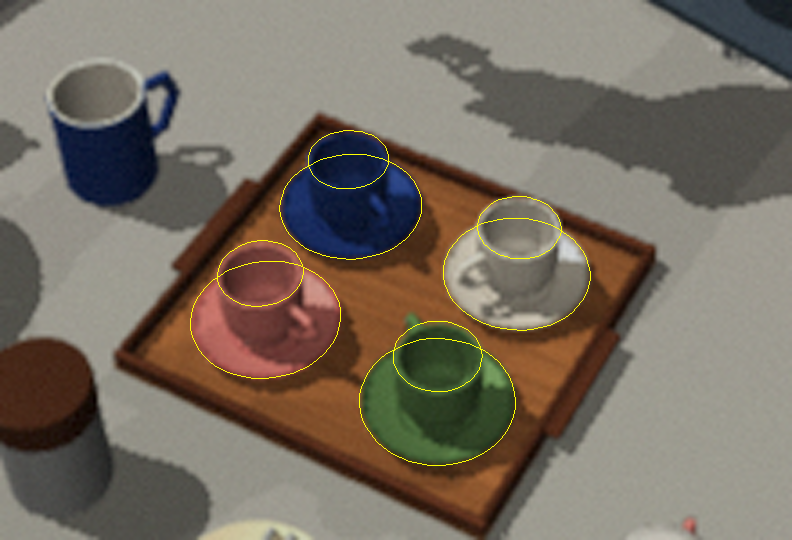

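View pics/f_top.png

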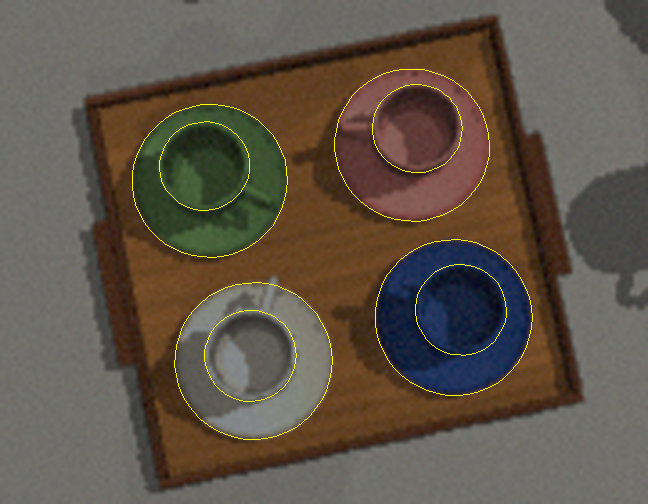

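View pics/full_scene.png

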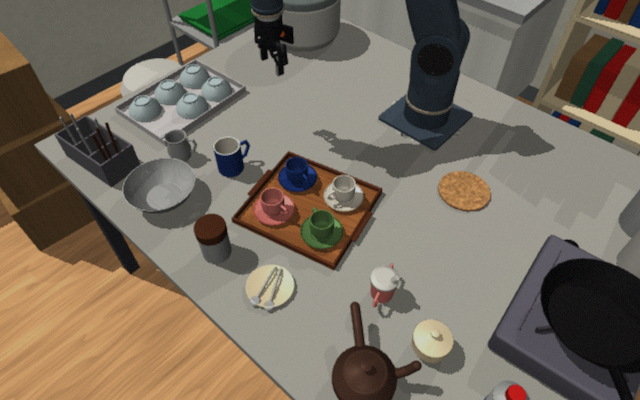

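All four rims and saucers fit the predicted outlines for cups standing centred at well height. The mug (230,157) and beaker (383,285) haven't moved, and the arm is clear.

```bash
python3 -c "
from plant import *
print(hand_in()); print(get_obs()['time'])"
```

```text
the job is handed in; nothing more can be done
None
the job is handed in; nothing more can be done
```

All four teacups are standing upright in the saucers of their own colour, placed in the order green, blue, pink, white. I handed in at about 54 s of the 112 s allowed.

**How each cup was set down:** I gripped each one across its handle-free axis and lowered it in small steps until the wrist felt contact, at roughly 9 to 28 N. Then I opened the gripper and lifted away.

**Last checks:** With the arm clear, the rims and saucers in both cameras matched the outlines for centred cups at well height to about 1 pixel (2–3 mm). The saucers, the tall mug and the beaker had not visibly moved. The hand-in call gave no verdict.

**What failed or disagreed:**
- **Missed first grasp:** The first grasp on the green cup closed above it, and the fingers ended up inside it without disturbing it. The pictures showed the fingertips about 33 mm short of the reported tool point. I used that corrected offset for every later grasp, and all four contact heights agreed with it.
- **Tool tilt:** The tool tilt drifted up to about 4° while I worked on the blue cup. I worked it back down with up-and-down strokes. The tilt was about 1 to 2.5° when each of the first three cups was set down and under 1° for white.
- **Unreliable detections:** Some of the trained networks' detections were several millimetres off or reported the wrong thing. I used positions measured from the pictures instead, checked against both cameras.

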